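# Close a disc filter holder crosswise with a T-wrench

## Robot

A 6-joint arm with a two-finger parallel gripper is mounted at the origin on the work surface. World frame = base frame: x ahead of the robot, y to its left, z up, the work surface at z = 0. Lengths are in m, angles in rad, forces in N, time in s.
With the tool pointing down it reaches from about 0.35 to 1 m from the base axis. Payload 7.1 kg.
Tool frame: the origin (TCP) lies on the mounting face of the last link; the fingertips stand 173 mm ahead of it and the grasp point (between the pads) lies 155 mm ahead of it; z points along the fingers, y is the line along which they close (so a half turn about z gives the same grasp; the last joint's range is limited). The gripper opens to 85 mm and grips with 20 to 120 N. Pads are 22 mm wide; open, the fingers measure 114 mm over their backs; the gripper's body (76 mm by 85 mm) begins 54 mm behind the grasp point. The pads swing forward as they close: fully open they stand 13 mm farther back than shut.
Start: joints at [1.088, 0.423, 1.63, -0, 1.089, -0.019], TCP at [0.28, 0.559, 0.405] pointing down, gripper open.
Joint ranges: [-3, 3], [-0.9, 2.11], [0.09, 2.58], [-1.31, 4.45], [0.11, 2.69], [-2.54, 2.54]. Speed limits (rad/s): [2.39, 2.39, 3.01, 3.14, 3.14, 3.14].

## Interface

Orientations are given as a rotation vector (axis times angle).
In Python, from workcell import telemetry, snapshot, arm gives the robot as it stands. The module is installed in compiled form; this text tells all that it offers.
- The arm moves only by the tool carry_out, never from a script. Its argument "commands" is a list of rows, each an object with "hand": the opening, from 0 (shut) to 1 (fully open); "offset": the shift along the world's x, y, z normalised to -1 to 1, where 1 is 0.05 m, a list of three; "dr": the turn, a rotation vector about the world's x, y, z normalised to -1 to 1, where 1 is pi rad, a list of three. In form: [{"hand": hand, "offset": [tx, ty, tz], "dr": [wx, wy, wz]}, ...]. A call has 1 to 8 rows; each row shifts and turns the commanded pose from where the row before left it; what a row does not reach is not made up. A row lasts 1/12 s, in which the tool goes at most 41.7 mm and 7.16 degrees, less where a joint would pass 70% of its speed; a pose out of reach is approached as far as the arm can. A call with a number of a shift or a turn outside -1 to 1 is refused whole. A call with a gripper value outside its range is refused whole. The fingers move at their own pace and stop on an object; "squeeze" is the grip in N (left out, the last holds). Time passes only in rows, so rows that do not move let the fingers close. It gives the time, the measured TCP pose, the force, the opening and the grip force at its end, in the units of the state.
- telemetry.get_obs(): the state, without advancing time (a new reading comes with each control period).
- snapshot(name): name is "side" or "top"; returns a dict with "color" (420x560x3 uint8, blue, green, red), "intrinsics" (3x3 intrinsics, pixels), "k1" (the pictures are not rectified: a ray, as slopes to the right and down, at radius r is drawn at 1 + k1 r^2 times it, then the intrinsics apply), "pose" (4x4, takes a point from camera to world coordinates). Camera axes: x right, y down, z forward; pixel columns grow to the right and rows downward; lengths in m; the calibration is good to about 2 mm. A picture is of the moment at which its call begins. There is no depth.
- arm.job_done(): hands the job in; it is judged then, once.
The state is a dict: "time_s": time; "q": joint angles; "dq": joint speeds; "joint_efforts": joint torques, N m; "eef_pos": TCP position; "eef_rot": TCP orientation; "ft_force": force on the tool from outside, world axes, zero at the start; "torque": the same for the moment, N m; "width": opening from 0.0 (shut) to 1.0 (fully open); "gripper_force": force on a finger pad.
Only numpy, scipy, OpenCV 4.12 (cv2) and the standard library are available. Lean on these libraries where they do the work, as an engineer would, in place of code of your own. Each camera call takes 0.05 s, during which the arm holds its last target. There are 200 camera calls.

## Task

Take the T-handled wrench out of its slanted holder and tighten the four bar nuts of the filter holder's cover with it, clockwise, in cross order (a nut, the one opposite, then the other opposite pair): first turn each one only about half way, to where its bar stands about 45 degrees to the line to the cover's centre, then go round again in cross order turning each fully home against its stop, so that all four bars point at the centre. Then put the wrench back in its holder, mouth down on the bottom of the pocket, and let go; do not touch the filter holder with the gripper, and leave the other things on the bench where they are.

Things in the scene. Friction and masses are not known exactly. Their poses are not given: they have to be found in the camera images.
- filter: Stainless disc filter holder, fixed to the bench: two round plates 176 mm in diameter on three short legs, top of the cover 84 mm above the bench, a low inlet fitting in the middle (34 mm across, its top 108 mm above the bench). Origin: on the bench under its centre, z up. Four nuts stand on the cover 65 mm from the centre, a quarter turn apart.
- wrench: T-handled slotted wrench, 162 mm long, 0.25 to 0.42 kg, standing mouth down in the slanted holder. Origin: centre of the open mouth at its lower end; z runs up the shaft to the handle. Socket: steel block 44 mm (x) by 31 mm (y), 47 mm high; a slot 14 mm wide, 21 mm deep runs across its mouth along x, open at both ends, its lips rounded.
- wrench_grip (a point): Centre of the wrench's black cross handle, on the shaft axis, 149 mm above the mouth; axes as the wrench's. The handle is a bar 95 mm long (x, parallel to the slot), 24 mm thick (y: the flat sides to grip), 26 mm high (z).
- pocket: Rectangular pocket of the slanted wrench holder, fixed to the bench. Origin: centre of its floor, 45 mm above the bench; z points out along its axis, which leans 26 degrees (0.45 rad) from vertical, towards the robot. Inside 50 mm (x) by 36 mm (y), 72 mm deep, walls 6 mm. The socket fits with its x along the pocket's x, either way round, 3 mm play each side; parked, the mouth rests on the floor.
- jar: White plastic jar, 72 mm across, 110 mm tall, origin under its centre. Bystander.
- dropper: Small amber bottle with black cap, 40 mm across, 95 mm tall, origin under its centre. Bystander.
- spatula: Wood-handled spatula, 200 mm, lying on the bench. Bystander.
- nut1_top (a point): Centre of the top of nut 1 (a T-shaped bar nut, opposite nut 3; the nuts are numbered anticlockwise round the cover seen from above), 110 mm above the bench. The bar is 38 mm long (along this point's x), 8 mm thick (y), 18 mm tall with a rounded top, on a round boss 26 mm across and 8 mm high standing on the cover.
- nut1 (a joint): Angle of nut 1, rad: 0 = bar square to the line to the cover's centre (loose); grows clockwise seen from above; hard stop at 1.571, fully tight, where the bar points at the cover's centre. Starts between 0 and 0.25. Stiff, about 0.2 N m, and stays where it is left; the nut turns but does not rise or sink.
- nut2_top (a point): Centre of the top of nut 2 (a T-shaped bar nut, opposite nut 4; the nuts are numbered anticlockwise round the cover seen from above), 110 mm above the bench. The bar is 38 mm long (along this point's x), 8 mm thick (y), 18 mm tall with a rounded top, on a round boss 26 mm across and 8 mm high standing on the cover.
- nut2 (a joint): Angle of nut 2, rad: 0 = bar square to the line to the cover's centre (loose); grows clockwise seen from above; hard stop at 1.571, fully tight, where the bar points at the cover's centre. Starts between 0 and 0.25. Stiff, about 0.2 N m, and stays where it is left; the nut turns but does not rise or sink.
- nut3_top (a point): Centre of the top of nut 3 (a T-shaped bar nut, opposite nut 1; the nuts are numbered anticlockwise round the cover seen from above), 110 mm above the bench. The bar is 38 mm long (along this point's x), 8 mm thick (y), 18 mm tall with a rounded top, on a round boss 26 mm across and 8 mm high standing on the cover.
- nut3 (a joint): Angle of nut 3, rad: 0 = bar square to the line to the cover's centre (loose); grows clockwise seen from above; hard stop at 1.571, fully tight, where the bar points at the cover's centre. Starts between 0 and 0.25. Stiff, about 0.2 N m, and stays where it is left; the nut turns but does not rise or sink.
- nut4_top (a point): Centre of the top of nut 4 (a T-shaped bar nut, opposite nut 2; the nuts are numbered anticlockwise round the cover seen from above), 110 mm above the bench. The bar is 38 mm long (along this point's x), 8 mm thick (y), 18 mm tall with a rounded top, on a round boss 26 mm across and 8 mm high standing on the cover.
- nut4 (a joint): Angle of nut 4, rad: 0 = bar square to the line to the cover's centre (loose); grows clockwise seen from above; hard stop at 1.571, fully tight, where the bar points at the cover's centre. Starts between 0 and 0.25. Stiff, about 0.2 N m, and stays where it is left; the nut turns but does not rise or sink.

How it is judged:
By the outcome, as a careful person would: the job done as asked, in the order asked, and still so for the second after the job is handed in, with the robot touching nothing.
It also fails if it takes over 72 s, if anything falls off the work surface, if the arm or the gripper's body presses on something with over 40 N, if the wrist force passes 120 N, or if a joint passes its speed limit or range.

## Working session

There is one attempt and no reset: what is moved stays moved. The work goes in short steps, Python scripts to look and compute and a tool call to move; the robot and the scene stay as the last step left them, time stands still between calls to the robot, and variables do not carry over. Pictures are saved under pics/ and viewed, at most 10 in all, crops included, and the job is handed in when it is done.

Besides the shell and the picture viewer there is one more tool, called after "Emit:" as name(argument=value, ...), one argument or row to a line, values as JSON. carry_out: Moves the arm, as the interface text tells. Its arguments: {"type":"object","properties":{"commands":{"type":"array"},"squeeze":{"type":"number"}},"required":["commands"]}

```bash
mkdir -p pics; cat > h.py <<'E'
import numpy as np, cv2
from scipy.spatial.transform import Rotation as R
from workcell import telemetry, snapshot, arm
def und(s,uv):
    K=s["intrinsics"];d=np.array([s["k1"],0,0,0,0.])
    return cv2.undistortPoints(np.array(uv,float).reshape(-1,1,2),K,d).reshape(-1,2)
def ray(s,uv):
    p=und(s,uv);T=s["pose"]
    return T[:3,3],np.c_[p,np.ones(len(p))]@T[:3,:3].T
def plane(s,uv,z):
    o,d=ray(s,uv);return o+d*((z-o[2])/d[:,2])[:,None]
def proj(s,P):
    T=np.linalg.inv(s["pose"]);c=np.atleast_2d(P)@T[:3,:3].T+T[:3,3]
    return cv2.projectPoints(c,np.zeros(3),np.zeros(3),s["intrinsics"],np.array([s["k1"],0,0,0,0.]))[0].reshape(-1,2)
E
python3 - <<'E'
from h import *
for n in("side","top"):
    s=snapshot(n);cv2.imwrite(f"pics/{n}0.png",s["color"]);print(n,s["pose"].round(3).tolist(),s["intrinsics"].tolist(),s["k1"])
o=telemetry.get_obs();print({k:np.round(v,3) for k,v in o.items()})
E
```

```text
side [[0.95, -0.221, 0.223, 0.411], [-0.314, -0.68, 0.663, -0.57], [0.005, -0.699, -0.715, 0.76], [0.0, 0.0, 0.0, 1.0]] [[418.20914947855874, 0.0, 273.4641818813404], [0.0, 418.20914947855874, 208.7641185749034], [0.0, 0.0, 1.0]] -0.051115058764575234
top [[0.02, -0.987, 0.159, 0.42], [-1.0, -0.017, 0.022, -0.005], [-0.02, -0.159, -0.987, 1.271], [0.0, 0.0, 0.0, 1.0]] [[519.1789044618355, 0.0, 282.46429493789543], [0.0, 519.1789044618355, 211.5587089005075], [0.0, 0.0, 1.0]] -0.0980907669560216
{'time_s': np.float64(0.1), 'q': array([ 1.088,  0.424,  1.631, -0.   ,  1.089, -0.019]), 'dq': array([-0.   , -0.002, -0.002,  0.001, -0.001, -0.001]), 'joint_efforts': array([-0.0000e+00, -5.5842e+01, -2.8244e+01, -0.0000e+00,  3.0000e-03,
        0.0000e+00]), 'eef_pos': array([0.279, 0.559, 0.404]), 'eef_rot': array([-7.220e-01, -3.057e+00,  2.000e-03]), 'ft_force': array([-0.58 ,  0.675, -0.578]), 'torque': array([-0.033, -0.025,  0.046]), 'gripper_force': np.float64(0.0), 'width': np.float64(1.003)}
```

View pics/top0.png

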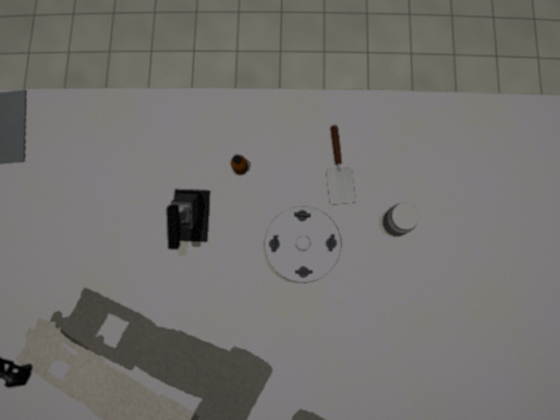

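View pics/side0.png

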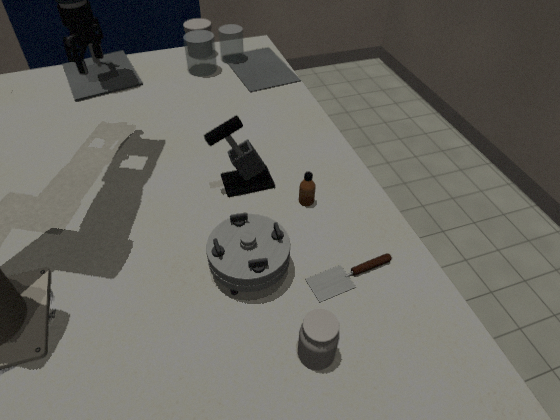

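The top view shows the filter at (303,243), with nuts at about (303,215), (275,243), (304,271) and (332,243). The wrench handle is near (174,227). The side view shows the handle from (207,137) to (240,122). Next I'll take masks and zoomed crops.

```bash
python3 - <<'E'
from h import *
t=cv2.imread("pics/top0.png");s=cv2.imread("pics/side0.png")
g=lambda im:cv2.convertScaleAbs(im,alpha=1.6,beta=25)
a=cv2.resize(g(t[180:290,155:350]),None,fx=4,fy=4,interpolation=cv2.INTER_CUBIC)
cv2.imwrite("pics/a.png",a)
b=cv2.resize(g(s[105:300,190:300]),None,fx=3,fy=3,interpolation=cv2.INTER_CUBIC)
cv2.imwrite("pics/b.png",b)
S=snapshot("top")
c=plane(S,[[303,243]],0.084);print(c)
# filter outline: bright vs. bench by nuts
gr=cv2.cvtColor(t,cv2.COLOR_BGR2GRAY)
m=((gr<75)*255).astype(np.uint8);m[:, :255]=0;m[:,350:]=0;m[:205]=0;m[285:]=0
n,l,st,ce=cv2.connectedComponentsWithStats(m)
for i in range(1,n):
    if st[i,4]>20:
        p=np.argwhere(l==i)[:,::-1].astype(np.float32)
        P=plane(S,p,0.105)[:,:2];mu=P.mean(0);w,v=np.linalg.eigh(np.cov((P-mu).T))
        print(ce[i].round(1),st[i,4],mu.round(4),np.sqrt(w).round(4),np.degrees(np.arctan2(v[1,1],v[0,1])).round(1))
E
```

```text
[[ 0.53900855 -0.02627224  0.084     ]]
[301.8 215.1] 105 [ 0.6005 -0.0223] [0.0056 0.0081] 87.3
[330.8 242.6] 103 [ 0.5389 -0.0885] [0.0052 0.0085] 170.9
[274.  243.6] 103 [0.5344 0.0394] [0.005  0.0088] 173.3
[303.1 271.6] 101 [ 0.4728 -0.0271] [0.0052 0.0082] 89.6
```

View pics/a.png

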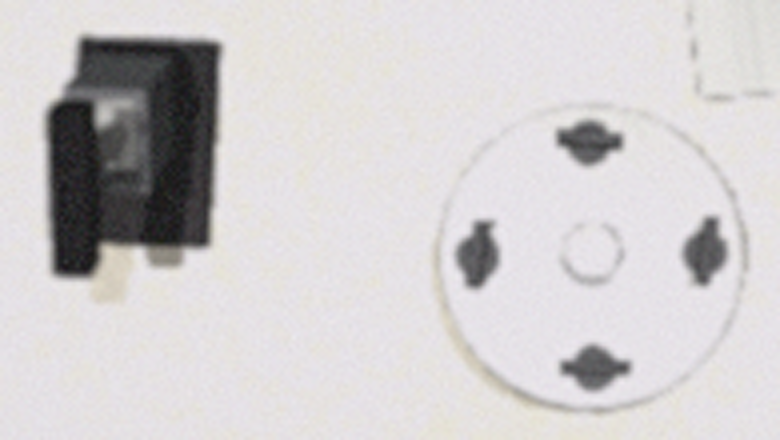

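View pics/b.png

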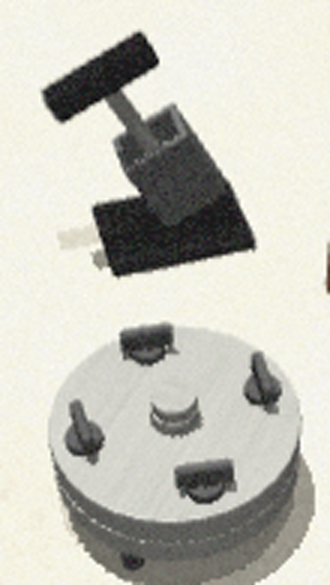

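```bash
cat >> h.py <<'E'
def tri(s1,u1,s2,u2):
    out=[]
    for a,b in zip(u1,u2):
        o1,d1=ray(s1,[a]);o2,d2=ray(s2,[b]);A=np.c_[d1[0],-d2[0]]
        k=np.linalg.lstsq(A,o2-o1,rcond=None)[0];p=o1+k[0]*d1[0];q=o2+k[1]*d2[0];out.append(np.r_[(p+q)/2,np.linalg.norm(p-q)])
    return np.array(out)
E
python3 - <<'E'
from h import *
t=snapshot("top");s=snapshot("side")
A=lambda p:np.array(p,float)/4+[155-.375,180-.375]
B=lambda p:np.array(p,float)/3+[190-.33,105-.33]
# ends: far(+x), near(-x), centre ; then base corners
r=tri(t,A([[72.5,102],[76.5,273.5],[74.5,188]]),s,B([[149,47],[52,109],[100.5,78]]))
print(r.round(4)); d=r[0]-r[1];print(np.linalg.norm(d[:3]),np.degrees(np.arctan2(d[1],d[0])),d)
bt=plane(t,A([[82,38],[221,43],[210,245]]),0.012);bs=plane(s,B([[255,247],[117,275],[93,205]]),0.008)
print(bt.round(4),bs.round(4))
for n,c,f,z in(("t",t,A,0),("s",s,B,0)): pass
# pocket rim corners seen in side picture and black masks
for im,n in((t,"t"),(s,"s")):
    g=cv2.cvtColor(cv2.GaussianBlur(im["color"],(3,3),0),cv2.COLOR_BGR2GRAY)
    m=((g<(26 if n=="t" else 30))*255).astype(np.uint8)
    k,l,st,ce=cv2.connectedComponentsWithStats(m)
    for i in range(1,k):
        if st[i,4]>150:
            p=np.argwhere(l==i)[:,::-1].astype(np.float32);print(n,st[i].tolist(),ce[i].round(1),cv2.minAreaRect(p))
E
```

```text
[[6.014e-01 2.520e-01 1.999e-01 2.300e-03]
 [5.170e-01 2.550e-01 1.562e-01 2.800e-03]
 [5.596e-01 2.534e-01 1.782e-01 1.000e-04]]
0.0951004309692965 -2.0882961532124376 [ 0.08441168 -0.00307797  0.04369538 -0.00050301]
[[0.6751 0.293  0.012 ]
 [0.6732 0.2055 0.012 ]
 [0.5471 0.207  0.012 ]] [[0.6734 0.2024 0.008 ]
 [0.5488 0.2054 0.008 ]
 [0.5502 0.3019 0.008 ]]
t [168, 191, 41, 57, 1448] [188.5 219.5] ((188.0, 219.0), (40.0, 56.0), 0.0)
t [0, 359, 31, 27, 455] [ 14.7 373.1] ((12.667412757873535, 374.0921325683594), (31.709991455078125, 23.866294860839844), 13.5704345703125)
s [2, 0, 198, 74, 9772] [96.  27.3] ((100.5, 36.5), (73.0, 197.0), 90.0)
s [205, 117, 37, 28, 442] [223.3 130.4] ((223.4763946533203, 131.09776306152344), (13.083654403686523, 38.06584930419922), 58.570438385009766)
s [222, 151, 52, 46, 1417] [247.2 176.1] ((245.00003051757812, 177.5), (41.14365005493164, 46.0629997253418), 63.43495178222656)
s [0, 272, 26, 54, 695] [ 11.4 300.3] ((9.189806938171387, 297.6106262207031), (53.886871337890625, 21.28461456298828), 62.241458892822266)
```

The handle measures 95.1 mm long and slopes 27°, and it puts the mouth at z = 0.044 (0.045 expected), so the wrench pose is consistent. The filter centre is near (0.537, -0.025) with the nuts about 64 mm out. Next I move to the pre-grasp pose.

Emit:
carry_out(
  commands=[
    {"hand": 1,"offset": [0.141,-0.2525,0],"dr": [0,0,-0.0358]},
    {"hand": 1,"offset": [0.141,-0.2525,0],"dr": [0,0,-0.0358]},
    {"hand": 1,"offset": [0.141,-0.2525,0],"dr": [0,0,-0.0358]},
    {"hand": 1,"offset": [0.141,-0.2525,0],"dr": [0,0,-0.0358]},
    {"hand": 1,"offset": [0.141,-0.2525,0],"dr": [0,0,-0.0358]},
    {"hand": 1,"offset": [0.141,-0.2525,0],"dr": [0,0,-0.0358]},
    {"hand": 1,"offset": [0.141,-0.2525,0],"dr": [0,0,-0.0358]},
    {"hand": 1,"offset": [0.141,-0.2525,0],"dr": [0,0,-0.0358]},
  ],
  squeeze=80,
)

```text
time_s: 0.92
eef_pos: [0.3362, 0.4573, 0.4047]
eef_rot: [1.986, 2.434, -0.0]
ft_force: [-0.0, -0.3, -0.7]
width: 1.002
gripper_force: 0.0
```

Emit:
carry_out(
  commands=[
    {"hand": 1,"offset": [0.141,-0.2525,0],"dr": [0,0,-0.0358]},
    {"hand": 1,"offset": [0.141,-0.2525,0],"dr": [0,0,-0.0358]},
    {"hand": 1,"offset": [0.141,-0.2525,0],"dr": [0,0,-0.0358]},
    {"hand": 1,"offset": [0.141,-0.2525,0],"dr": [0,0,-0.0358]},
    {"hand": 1,"offset": [0.141,-0.2525,0],"dr": [0,0,-0.0358]},
    {"hand": 1,"offset": [0.141,-0.2525,0],"dr": [0,0,-0.0358]},
    {"hand": 1,"offset": [0.141,-0.2525,0],"dr": [0,0,-0.0358]},
    {"hand": 1,"offset": [0.141,-0.2525,0],"dr": [0,0,-0.0358]},
  ],
)

```text
time_s: 1.58
eef_pos: [0.3926, 0.3563, 0.4047]
eef_rot: [2.847, 1.328, -0.0]
ft_force: [-0.4, -0.9, -0.0]
width: 1.002
gripper_force: 0.0
```

Emit:
carry_out(
  commands=[
    {"hand": 1,"offset": [0.141,-0.2525,0],"dr": [0,0,-0.0358]},
    {"hand": 1,"offset": [0.141,-0.2525,0],"dr": [0,0,-0.0358]},
    {"hand": 1,"offset": [0.141,-0.2525,0],"dr": [0,0,-0.0358]},
    {"hand": 1,"offset": [0.141,-0.2525,0],"dr": [0,0,-0.0358]},
    {"hand": 1,"offset": [0.141,-0.2525,0],"dr": [0,0,-0.0358]},
    {"hand": 1,"offset": [0.141,-0.2525,0],"dr": [0,0,-0.0358]},
    {"hand": 1,"offset": [0.141,-0.2525,0],"dr": [0,0,-0.0358]},
    {"hand": 1,"offset": [0.141,-0.2525,0],"dr": [0,0,-0.0358]},
  ],
)

```text
time_s: 2.25
eef_pos: [0.449, 0.2553, 0.4047]
eef_rot: [3.141, -0.042, -0.0]
ft_force: [-0.3, 0.5, -0.5]
width: 0.998
gripper_force: 0.0
```

Emit:
carry_out(
  commands=[
    {"hand": 1,"offset": [0,0,0],"dr": [0,-0.0358,0]},
    {"hand": 1,"offset": [0,0,0],"dr": [0,-0.0358,0]},
    {"hand": 1,"offset": [0,0,0],"dr": [0,-0.0358,0]},
    {"hand": 1,"offset": [0,0,0],"dr": [0,-0.0358,0]},
    {"hand": 1,"offset": [0,0,0],"dr": [0,0,0]},
    {"hand": 1,"offset": [0,0,0],"dr": [0,0,0]},
  ],
)

```text
time_s: 2.75
eef_pos: [0.4482, 0.256, 0.4046]
eef_rot: [-3.059, 0.032, -0.694]
ft_force: [0.3, -0.5, 0.1]
width: 1.001
gripper_force: 0.0
```

```bash
cat >> h.py <<'E'
def state():
    o=telemetry.get_obs();M=R.from_rotvec(o["eef_rot"]).as_matrix()
    print("t",o["time_s"].round(2),"pos",o["eef_pos"].round(4),"yaw(wrench x az)",np.degrees(np.arctan2(M[1,1],M[0,1])).round(2)+90,"z",M[:,2].round(4),"y",M[:,1].round(4),"F",o["ft_force"].round(1),"T",o["torque"].round(2),"w",o["width"].round(3),"g",o["gripper_force"].round(1),"q6",o["q"][5].round(2))
    return o,M
E
python3 - <<'E'
from h import *
o,M=state()
psi=np.radians(-1.4);zw=np.array([-.435*np.cos(psi),-.435*np.sin(psi),.9004]);yw=np.array([-np.sin(psi),np.cos(psi),0])
G=np.array([.5596,.2534,.1785]);Mt=np.c_[np.cross(-yw,-zw),-yw,-zw]
print("to grip, normalised",((G+.155*zw-o["eef_pos"])/.05).round(3),"rot",(R.from_matrix(Mt@M.T).as_rotvec()/np.pi).round(4),zw*2)
s=snapshot("side");cv2.imwrite("pics/c.png",s["color"])
E
```

```text
Traceback (most recent call last):
  File "h.py", line 23, in state
    print("t",o["time_s"].round(2),"pos",o["eef_pos"].round(4),"yaw(wrench x az)",np.degrees(np.arctan2(M[1,1],M[0,1])).round(2)+90,"z",M[:,2].round(4),"y",M[:,1].round(4),"F",o["ft_force"].round(1),"T",o["torque"].round(2),"w",o["width"].round(3),"g",o["gripper_force"].round(1),"q6",o["q"][5].round(2))
              ^^^^^^^^^^^^^^^^^
AttributeError: 'float' object has no attribute 'round'
```

```bash
sed -i 's/o\["time_s"\].round(2)/round(float(o["time_s"]),2)/; s/o\["width"\].round(3)/round(float(o["width"]),3)/; s/o\["gripper_force"\].round(1)/round(float(o["gripper_force"]),1)/; s/=telemetry.get_obs();/=telemetry.get_obs();o={k:np.array(v) for k,v in o.items()};/' h.py
python3 - <<'E'
from h import *
o,M=state()
psi=np.radians(-1.4);zw=np.array([-.435*np.cos(psi),-.435*np.sin(psi),.9004]);yw=np.array([-np.sin(psi),np.cos(psi),0])
G=np.array([.5596,.2534,.1785]);Mt=np.c_[np.cross(-yw,-zw),-yw,-zw]
print("to grip, normalised",((G+.155*zw-o["eef_pos"])/.05).round(3),"rot",(R.from_matrix(Mt@M.T).as_rotvec()/np.pi).round(4),zw*2)
E
```

```text
t 2.75 pos [0.4482 0.256  0.4046] yaw(wrench x az) -1.0799999999999983 z [ 4.317e-01 -3.000e-04 -9.020e-01] y [-0.0189 -0.9998 -0.0087] F [ 0.3 -0.5  0.1] T [ 0.03  0.27 -0.03] w 1.001 g 0.0 q6 2.44
to grip, normalised [ 0.88  -0.018 -1.73 ] rot [-0.0028 -0.0011 -0.0018] [-0.8697403   0.02125599  1.8008    ]
```

Emit:
carry_out(
  commands=[
    {"hand": 1,"offset": [0.176,-0.004,-0.346],"dr": [-0.0028,-0.0011,-0.0018]},
    {"hand": 1,"offset": [0.176,-0.004,-0.346],"dr": [0,0,0]},
    {"hand": 1,"offset": [0.176,-0.004,-0.346],"dr": [0,0,0]},
    {"hand": 1,"offset": [0.176,-0.004,-0.346],"dr": [0,0,0]},
    {"hand": 1,"offset": [0.176,-0.002,-0.346],"dr": [0,0,0]},
    {"hand": 1,"offset": [0,0,0],"dr": [0,0,0]},
    {"hand": 1,"offset": [0,0,0],"dr": [0,0,0]},
  ],
)

```text
time_s: 3.33
eef_pos: [0.4943, 0.2538, 0.3186]
eef_rot: [3.058, -0.038, 0.696]
ft_force: [-0.7, -0.0, 0.5]
width: 0.996
gripper_force: 0.0
```

```bash
python3 - <<'E'
from h import *
o,M=state()
t=snapshot("top");s=snapshot("side")
a=cv2.resize(t["color"][170:280,130:240],None,fx=4,fy=4,interpolation=3)
b=cv2.resize(s["color"][70:180,170:260],(360,440),interpolation=3)
cv2.imwrite("pics/d.png",cv2.convertScaleAbs(np.hstack([a,b]),alpha=1.8,beta=20))
E
```

```text
t 3.33 pos [0.4943 0.2538 0.3186] yaw(wrench x az) -1.4300000000000068 z [ 0.4324 -0.0105 -0.9016] y [-2.490e-02 -9.997e-01 -3.000e-04] F [-0.7 -0.   0.5] T [-0.02  0.18 -0.02] w 0.996 g 0.0 q6 2.54
```

View pics/d.png

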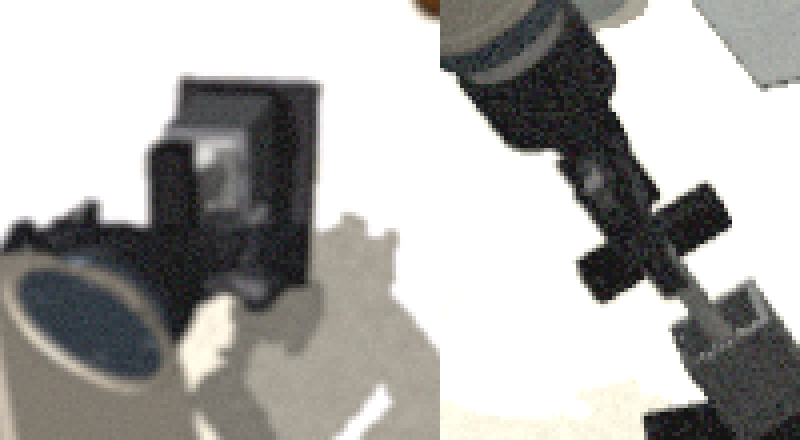

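The picture shows the fingers straddling the handle (side view crop near (650,240)), but joint 6 sits at its limit. I'll back off and take the grasp turned by half a turn, which also suits the nuts.

Emit:
carry_out(
  commands=[
    {"hand": 1,"offset": [-0.26,0.006,0.54],"dr": [0,0,0]},
    {"hand": 1,"offset": [-0.26,0.006,0.54],"dr": [0,0,0]},
    {"hand": 1,"offset": [-0.26,0.006,0.54],"dr": [0,0,0]},
    {"hand": 1,"offset": [0,0,0],"dr": [-0.0154,0.0004,0.0322]},
    {"hand": 1,"offset": [0,0,0],"dr": [-0.0154,0.0004,0.0322]},
    {"hand": 1,"offset": [0,0,0],"dr": [-0.0154,0.0004,0.0322]},
    {"hand": 1,"offset": [0,0,0],"dr": [-0.0154,0.0004,0.0322]},
  ],
)

```text
time_s: 4.02
eef_pos: [0.4544, 0.2551, 0.4022]
eef_rot: [2.899, 0.635, 0.663]
ft_force: [0.1, 0.3, -0.2]
width: 1.002
gripper_force: 0.0
```

```bash
python3 -c "
from h import *
state()"
```

```text
t 4.02 pos [0.4544 0.2551 0.4022] yaw(wrench x az) 22.439999999999998 z [ 0.4354 -0.0052 -0.9002] y [ 0.3749 -0.9081  0.1866] F [ 0.1  0.3 -0.2] T [ 0.05  0.23 -0.05] w 1.002 g 0.0 q6 1.99
```

Direction confirmed; continue with the remaining 24 steps.

Emit:
carry_out(
  commands=[
    {"hand": 1,"offset": [0,0,0],"dr": [-0.0154,0.0004,0.0322]},
    {"hand": 1,"offset": [0,0,0],"dr": [-0.0154,0.0004,0.0322]},
    {"hand": 1,"offset": [0,0,0],"dr": [-0.0154,0.0004,0.0322]},
    {"hand": 1,"offset": [0,0,0],"dr": [-0.0154,0.0004,0.0322]},
    {"hand": 1,"offset": [0,0,0],"dr": [-0.0154,0.0004,0.0322]},
    {"hand": 1,"offset": [0,0,0],"dr": [-0.0154,0.0004,0.0322]},
    {"hand": 1,"offset": [0,0,0],"dr": [-0.0154,0.0004,0.0322]},
    {"hand": 1,"offset": [0,0,0],"dr": [-0.0154,0.0004,0.0322]},
  ],
)

```text
time_s: 4.68
eef_pos: [0.4545, 0.2551, 0.4019]
eef_rot: [2.221, 1.738, 0.498]
ft_force: [-0.5, -1.1, 0.2]
width: 0.998
gripper_force: 0.0
```

Emit:
carry_out(
  commands=[
    {"hand": 1,"offset": [0,0,0],"dr": [-0.0154,0.0004,0.0322]},
    {"hand": 1,"offset": [0,0,0],"dr": [-0.0154,0.0004,0.0322]},
    {"hand": 1,"offset": [0,0,0],"dr": [-0.0154,0.0004,0.0322]},
    {"hand": 1,"offset": [0,0,0],"dr": [-0.0154,0.0004,0.0322]},
    {"hand": 1,"offset": [0,0,0],"dr": [-0.0154,0.0004,0.0322]},
    {"hand": 1,"offset": [0,0,0],"dr": [-0.0154,0.0004,0.0322]},
    {"hand": 1,"offset": [0,0,0],"dr": [-0.0154,0.0004,0.0322]},
    {"hand": 1,"offset": [0,0,0],"dr": [-0.0154,0.0004,0.0322]},
  ],
)

```text
time_s: 5.35
eef_pos: [0.4545, 0.2551, 0.4018]
eef_rot: [1.208, 2.448, 0.261]
ft_force: [-0.1, 0.4, 0.4]
width: 0.999
gripper_force: 0.0
```

Emit:
carry_out(
  commands=[
    {"hand": 1,"offset": [0,0,0],"dr": [-0.0154,0.0004,0.0322]},
    {"hand": 1,"offset": [0,0,0],"dr": [-0.0154,0.0004,0.0322]},
    {"hand": 1,"offset": [0,0,0],"dr": [-0.0154,0.0004,0.0322]},
    {"hand": 1,"offset": [0,0,0],"dr": [-0.0154,0.0004,0.0322]},
    {"hand": 1,"offset": [0,0,0],"dr": [-0.0154,0.0004,0.0322]},
    {"hand": 1,"offset": [0,0,0],"dr": [-0.0154,0.0004,0.0322]},
    {"hand": 1,"offset": [0,0,0],"dr": [-0.0154,0.0004,0.0322]},
    {"hand": 1,"offset": [0,0,0],"dr": [-0.0154,0.0004,0.0322]},
  ],
)

```text
time_s: 6.02
eef_pos: [0.4545, 0.2551, 0.4019]
eef_rot: [0.028, 2.699, -0.012]
ft_force: [-0.9, -0.2, 0.2]
width: 1.0
gripper_force: 0.0
```

Emit:
carry_out(
  commands=[
    {"hand": 1,"offset": [0,0,0],"dr": [0,0,0]},
    {"hand": 1,"offset": [0,0,0],"dr": [0,0,0]},
  ],
)

```text
time_s: 6.18
eef_pos: [0.4547, 0.2551, 0.4015]
eef_rot: [0.04, 2.699, -0.009]
ft_force: [0.8, 0.7, -0.1]
width: 0.998
gripper_force: 0.0
```

```bash
cat >> h.py <<'E'
psi=np.radians(-1.4);ZW=np.array([-.435*np.cos(psi),-.435*np.sin(psi),.9004]);YW=np.array([-np.sin(psi),np.cos(psi),0])
GR=np.array([.5596,.2534,.1785]);MG=np.c_[np.cross(YW,-ZW),YW,-ZW]
def to(o,M,P,Mt):
    print("shift norm",((P-o["eef_pos"])/.05).round(3),"rot norm",(R.from_matrix(Mt@M.T).as_rotvec()/np.pi).round(4))
E
python3 - <<'E'
from h import *
o,M=state();to(o,M,GR+.155*ZW,MG)
E
```

```text
t 6.18 pos [0.4547 0.2551 0.4015] yaw(wrench x az) 178.29000000000002 z [ 0.4281 -0.0129 -0.9036] y [ 2.980e-02  9.996e-01 -1.000e-04] F [ 0.8  0.7 -0.1] T [-0.02  0.25 -0.02] w 0.998 g 0.0 q6 -0.69
shift norm [ 0.751 -0.    -1.668] rot norm [-0.     -0.0024  0.0017]
```

Emit:
carry_out(
  commands=[
    {"hand": 1,"offset": [0.15,0,-0.334],"dr": [0,-0.0024,0.0017]},
    {"hand": 1,"offset": [0.15,0,-0.334],"dr": [0,0,0]},
    {"hand": 1,"offset": [0.15,0,-0.334],"dr": [0,0,0]},
    {"hand": 1,"offset": [0.15,0,-0.334],"dr": [0,0,0]},
    {"hand": 1,"offset": [0.15,0,-0.334],"dr": [0,0,0]},
    {"hand": 1,"offset": [0,0,0],"dr": [0,0,0]},
    {"hand": 1,"offset": [0,0,0],"dr": [0,0,0]},
  ],
)

```text
time_s: 6.77
eef_pos: [0.4923, 0.2549, 0.3166]
eef_rot: [0.032, 2.694, -0.01]
ft_force: [-0.7, -0.3, -0.3]
width: 1.003
gripper_force: 0.0
```

Emit:
carry_out(
  commands=[
    {"hand": 0,"offset": [0,0,0],"dr": [0,0,0]},
    {"hand": 0,"offset": [0,0,0],"dr": [0,0,0]},
    {"hand": 0,"offset": [0,0,0],"dr": [0,0,0]},
    {"hand": 0,"offset": [0,0,0],"dr": [0,0,0]},
    {"hand": 0,"offset": [0,0,0],"dr": [0,0,0]},
    {"hand": 0,"offset": [0,0,0],"dr": [0,0,0]},
    {"hand": 0,"offset": [0,0,0],"dr": [0,0,0]},
    {"hand": 0,"offset": [0,0,0],"dr": [0,0,0]},
  ],
  squeeze=90,
)

```text
time_s: 7.43
eef_pos: [0.4924, 0.2552, 0.3177]
eef_rot: [0.029, 2.691, -0.009]
ft_force: [-3.9, 1.3, 7.1]
width: 0.266
gripper_force: 87.7
```

```bash
python3 - <<'E'
from h import *
o,M=state();to(o,M,GR+.155*ZW,MG)
E
```

```text
t 7.43 pos [0.4924 0.2552 0.3177] yaw(wrench x az) 178.75 z [ 0.4352 -0.0108 -0.9003] y [ 0.0218  0.9998 -0.0015] F [-3.9  1.3  7.1] T [0.02 0.44 0.04] w 0.266 g 87.7 q6 -0.59
shift norm [-0.005 -0.003  0.007] rot norm [ 0.0005  0.0001 -0.0008]
```

Emit:
carry_out(
  commands=[
    {"hand": 0,"offset": [-0.217,0.005,0.45],"dr": [0,0,0]},
    {"hand": 0,"offset": [-0.217,0.005,0.45],"dr": [0,0,0]},
    {"hand": 0,"offset": [-0.217,0.005,0.45],"dr": [0,0,0]},
    {"hand": 0,"offset": [-0.217,0.005,0.45],"dr": [0,0,0]},
    {"hand": 0,"offset": [-0.217,0.005,0.45],"dr": [0,0,0]},
    {"hand": 0,"offset": [0,0,0],"dr": [0,0,0]},
  ],
)

```text
time_s: 7.93
eef_pos: [0.4375, 0.2565, 0.4331]
eef_rot: [0.029, 2.688, -0.005]
ft_force: [1.1, 0.4, -1.8]
width: 0.267
gripper_force: 89.8
```

Emit:
carry_out(
  commands=[
    {"hand": 0,"offset": [0,0,0.05],"dr": [0.0008,0.0358,0]},
    {"hand": 0,"offset": [0,0,0.05],"dr": [0.0008,0.0358,0]},
    {"hand": 0,"offset": [0,0,0.05],"dr": [0.0008,0.0358,0]},
    {"hand": 0,"offset": [0,0,0.05],"dr": [0.0008,0.0358,0]},
    {"hand": 0,"offset": [0,0,0],"dr": [0,0,0]},
  ],
)

```text
time_s: 8.35
eef_pos: [0.4389, 0.2561, 0.4384]
eef_rot: [-0.035, -3.135, 0.004]
ft_force: [0.9, 0.6, -3.1]
width: 0.265
gripper_force: 89.7
```

Emit:
carry_out(
  commands=[
    {"hand": 0,"offset": [0.24,-0.54,0],"dr": [0,0,-0.0048]},
    {"hand": 0,"offset": [0.24,-0.54,0],"dr": [0,0,-0.0048]},
    {"hand": 0,"offset": [0.24,-0.54,0],"dr": [0,0,-0.0048]},
    {"hand": 0,"offset": [0.24,-0.54,0],"dr": [0,0,-0.0048]},
    {"hand": 0,"offset": [0.24,-0.54,0],"dr": [0,0,-0.0048]},
    {"hand": 0,"offset": [0.24,-0.54,0],"dr": [0,0,-0.0048]},
    {"hand": 0,"offset": [0.24,-0.54,0],"dr": [0,0,-0.0048]},
    {"hand": 0,"offset": [0.24,-0.54,0],"dr": [0,0,-0.0048]},
  ],
)

```text
time_s: 9.02
eef_pos: [0.5346, 0.0386, 0.4381]
eef_rot: [0.224, 3.132, -0.007]
ft_force: [1.1, 0.4, -3.0]
width: 0.268
gripper_force: 90.1
```

Emit:
carry_out(
  commands=[
    {"hand": 0,"offset": [0,0,0],"dr": [0,0,0]},
    {"hand": 0,"offset": [0,0,0],"dr": [0,0,0]},
  ],
)

```text
time_s: 9.18
eef_pos: [0.5346, 0.0388, 0.4382]
eef_rot: [0.227, 3.133, -0.006]
ft_force: [0.0, -0.1, -3.7]
width: 0.263
gripper_force: 90.3
```

```bash
cat >> h.py <<'E'
C=np.array([.5367,-.0246]);NUT={k:C+.065*np.array([np.cos(np.radians(a)),np.sin(np.radians(a))]) for k,a in zip("ABCD",(2.1,92.1,182.1,272.1))}
def down(L): # vertical tool with tool y azimuth L-90
    a=np.radians(L-90);y=np.array([np.cos(a),np.sin(a),0]);z=np.array([0,0,-1.]);return np.c_[np.cross(y,z),y,z]
E
python3 - <<'E'
from h import *
o,M=state();to(o,M,np.r_[NUT["B"],.435],down(172.5))
t=snapshot("top");s=snapshot("side")
b=cv2.resize(s["color"][110:290,190:310],None,fx=3,fy=3,interpolation=3)
a=cv2.resize(t["color"][190:290,220:320],None,fx=4,fy=4,interpolation=3)
cv2.imwrite("pics/e.png",cv2.convertScaleAbs(np.hstack([a,cv2.resize(b,(360,400))*0+cv2.resize(b,(360,400))]),alpha=1.6,beta=20))
cv2.imwrite("pics/e_b.png",cv2.convertScaleAbs(b,alpha=1.6,beta=20))
E
```

```text
t 9.18 pos [0.5346 0.0388 0.4382] yaw(wrench x az) 171.70999999999998 z [ 4.0e-04 -3.7e-03 -1.0e+00] y [ 0.1441  0.9896 -0.0036] F [ 0.  -0.1 -3.7] T [ 0.03  0.   -0.03] w 0.263 g 90.3 q6 -1.37
shift norm [-0.005  0.031 -0.064] rot norm [0.0012 0.0002 0.0044]
```

View pics/e_b.png

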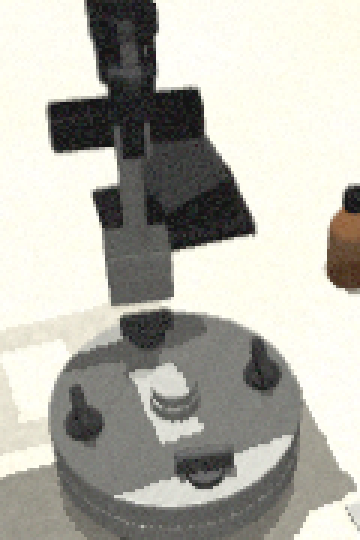

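The side crop shows the socket just above nut B, with the bottom edge of its front face running from (110,304) to (172,298). I'll compare that with the prediction.

```bash
python3 - <<'E'
from h import *
s=snapshot("side");o,M=state()
P=o["eef_pos"]+M@[0,0,.304];a=np.radians(-8.3);x=np.array([np.cos(a),np.sin(a),0]);y=np.array([-x[1],x[0],0])
pr=proj(s,np.array([P-y*.0155+k*x*.022 for k in(-1,1)]))
print(P,"pred crop px",((pr-[190,110]+.33)*3).round(1))
print("nut tops pred",{k:((proj(s,np.r_[v,.11])-[190,110]+.33)*3).round(0).tolist() for k,v in NUT.items()})
print("edge at y-plane of height",plane(s,np.array([[110,304],[172,298]])/3+[189.67,109.67],P[2]).round(4))
E
```

```text
t 9.33 pos [0.5338 0.0408 0.4386] yaw(wrench x az) 171.92000000000002 z [-9.0e-04 -2.5e-03 -1.0e+00] y [ 0.1406  0.9901 -0.0026] F [-0.   0.4 -3.4] T [-0.   -0.01 -0.05] w 0.265 g 90.3 q6 -1.37
[0.53354928 0.04000039 0.13464967] pred crop px [[110.9 309.9]
 [174.1 302.2]]
nut tops pred {'A': [[260.0, 354.0]], 'B': [[143.0, 314.0]], 'C': [[78.0, 404.0]], 'D': [[202.0, 451.0]]}
edge at y-plane of height [[0.5103 0.0335 0.1346]
 [0.5528 0.0258 0.1346]]
```

Emit:
carry_out(
  commands=[
    {"hand": 0,"offset": [0,0,-0.14],"dr": [0.001,0,0.004]},
    {"hand": 0,"offset": [0,0,-0.14],"dr": [0,0,0]},
    {"hand": 0,"offset": [0,0,-0.14],"dr": [0,0,0]},
    {"hand": 0,"offset": [0,0,-0.1],"dr": [0,0,0]},
    {"hand": 0,"offset": [0,0,0],"dr": [0,0,0]},
  ],
)

```text
time_s: 9.75
eef_pos: [0.5337, 0.0405, 0.4117]
eef_rot: [-0.201, -3.131, -0.001]
ft_force: [-0.2, 0.0, -2.6]
width: 0.266
gripper_force: 90.2
```

Emit:
carry_out(
  commands=[
    {"hand": 0,"offset": [0,0,-0.04],"dr": [0,0,0]},
    {"hand": 0,"offset": [0,0,-0.04],"dr": [0,0,0]},
    {"hand": 0,"offset": [0,0,0],"dr": [0,0,0]},
  ],
)

```text
time_s: 10.0
eef_pos: [0.5343, 0.0402, 0.4092]
eef_rot: [-0.202, -3.134, -0.002]
ft_force: [-0.9, 0.6, -4.0]
width: 0.27
gripper_force: 90.3
```

```bash
python3 -c "
from h import *
state();state()"
```

```text
t 10.0 pos [0.5343 0.0402 0.4092] yaw(wrench x az) 172.61 z [-0.001   0.0013 -1.    ] y [0.1286 0.9917 0.0012] F [-0.9  0.6 -4. ] T [-0.01 -0.01 -0.  ] w 0.27 g 90.3 q6 -1.39
t 10.0 pos [0.5343 0.0402 0.4092] yaw(wrench x az) 172.61 z [-0.001   0.0013 -1.    ] y [0.1286 0.9917 0.0012] F [-0.9  0.6 -4. ] T [-0.01 -0.01 -0.  ] w 0.27 g 90.3 q6 -1.39
```

Emit:
carry_out(
  commands=[
    {"hand": 0,"offset": [0,0,-0.06],"dr": [0,0,0]},
    {"hand": 0,"offset": [0,0,-0.06],"dr": [0,0,0]},
    {"hand": 0,"offset": [0,0,-0.04],"dr": [0,0,0]},
    {"hand": 0,"offset": [0,0,0],"dr": [0,0,0]},
  ],
)

```text
time_s: 10.33
eef_pos: [0.5341, 0.0402, 0.4008]
eef_rot: [-0.202, -3.133, -0.002]
ft_force: [0.4, 0.2, -2.5]
width: 0.265
gripper_force: 90.2
```

Emit:
carry_out(
  commands=[
    {"hand": 0,"offset": [0,0,0],"dr": [0,0,-0.03]},
    {"hand": 0,"offset": [0,0,0],"dr": [0,0,-0.03]},
    {"hand": 0,"offset": [0,0,0],"dr": [0,0,-0.03]},
    {"hand": 0,"offset": [0,0,0],"dr": [0,0,0]},
  ],
)

```text
time_s: 10.67
eef_pos: [0.5342, 0.04, 0.4012]
eef_rot: [-0.646, -3.073, -0.001]
ft_force: [-0.4, -2.5, -3.7]
width: 0.264
gripper_force: 90.2
```

```bash
python3 -c "
from h import *
state()"
```

```text
t 10.67 pos [0.5342 0.04   0.4012] yaw(wrench x az) 156.25 z [-9.e-04  7.e-04 -1.e+00] y [4.027e-01 9.153e-01 3.000e-04] F [-0.4 -2.5 -3.7] T [-0.6   0.02  0.04] w 0.264 g 90.2 q6 -1.1
```

Emit:
carry_out(
  commands=[
    {"hand": 0,"offset": [0,0,0],"dr": [0,0,-0.032]},
    {"hand": 0,"offset": [0,0,0],"dr": [0,0,-0.032]},
    {"hand": 0,"offset": [0,0,0],"dr": [0,0,-0.032]},
    {"hand": 0,"offset": [0,0,0],"dr": [0,0,-0.032]},
    {"hand": 0,"offset": [0,0,0],"dr": [0,0,0]},
  ],
)

```text
time_s: 11.08
eef_pos: [0.5341, 0.0401, 0.4013]
eef_rot: [-1.244, -2.884, -0.002]
ft_force: [-1.3, -2.2, -3.2]
width: 0.27
gripper_force: 90.2
```

```bash
python3 - <<'E'
from h import *
state()
s=snapshot("side")
b=cv2.resize(s["color"][110:290,190:310],None,fx=3,fy=3,interpolation=3)
cv2.imwrite("pics/f.png",cv2.convertScaleAbs(b,alpha=1.8,beta=20))
E
```

```text
t 11.08 pos [0.5341 0.0401 0.4013] yaw(wrench x az) 133.34 z [-3.0e-04  1.2e-03 -1.0e+00] y [7.273e-01 6.864e-01 6.000e-04] F [-1.3 -2.2 -3.2] T [-0.49  0.14  0.07] w 0.27 g 90.2 q6 -0.7
```

View pics/f.png

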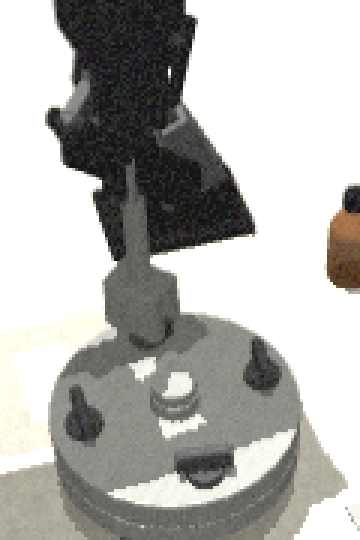

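The wrench is seated on nut B and has turned with it. I turn it slightly more, lift, and go to D.

Emit:
carry_out(
  commands=[
    {"hand": 0,"offset": [0,0,0],"dr": [0,0,-0.024]},
    {"hand": 0,"offset": [0,0,0],"dr": [0,0,0]},
    {"hand": 0,"offset": [0,0,0],"dr": [0,0,0.02]},
    {"hand": 0,"offset": [0,0,0.18],"dr": [0,0,0]},
    {"hand": 0,"offset": [0,0,0.18],"dr": [0,0,0]},
    {"hand": 0,"offset": [0,0,0.18],"dr": [0,0,0]},
    {"hand": 0,"offset": [0,0,0.18],"dr": [0,0,0]},
  ],
)

```text
time_s: 11.72
eef_pos: [0.5345, 0.0403, 0.4389]
eef_rot: [1.261, 2.877, 0.004]
ft_force: [-0.9, 0.1, -2.9]
width: 0.267
gripper_force: 90.2
```

Emit:
carry_out(
  commands=[
    {"hand": 0,"offset": [0.014,-0.371,0],"dr": [0,0,0.031]},
    {"hand": 0,"offset": [0.014,-0.371,0],"dr": [0,0,0.031]},
    {"hand": 0,"offset": [0.014,-0.371,0],"dr": [0,0,0.031]},
    {"hand": 0,"offset": [0.014,-0.371,0],"dr": [0,0,0.031]},
    {"hand": 0,"offset": [0.014,-0.371,0],"dr": [0,0,0.031]},
    {"hand": 0,"offset": [0.014,-0.371,0],"dr": [0,0,0.031]},
    {"hand": 0,"offset": [0.014,-0.371,0],"dr": [0,0,0.031]},
    {"hand": 0,"offset": [0,0,0],"dr": [0,0,0]},
  ],
)

```text
time_s: 12.38
eef_pos: [0.5394, -0.0921, 0.4386]
eef_rot: [0.222, 3.133, 0.0]
ft_force: [0.4, 0.1, -2.8]
width: 0.263
gripper_force: 90.3
```

```bash
cat >> h.py <<'E'
def nutang(k,z=.108):
    # bar direction from the top view: dark pixels around the nut, on the bar-top plane
    S=snapshot("top");g=cv2.cvtColor(S["color"],cv2.COLOR_BGR2GRAY);u=proj(S,np.r_[NUT[k],.104])[0]
    m=((g<75)*255).astype(np.uint8);n,l,st,ce=cv2.connectedComponentsWithStats(m)
    i=min(range(1,n),key=lambda i:np.hypot(*(ce[i]-u))+(1e3 if st[i,4]<40 else 0))
    p=np.argwhere(l==i)[:,::-1].astype(np.float32);P=plane(S,p,.105)[:,:2];mu=P.mean(0);w,v=np.linalg.eigh(np.cov((P-mu).T))
    print(k,"px",ce[i].round(1),st[i,4],"pos",mu.round(4),"sd",np.sqrt(w).round(4),"bar az",np.degrees(np.arctan2(v[1,1],v[0,1])).round(1)%180)
    return S
E
python3 - <<'E'
from h import *
o,M=state();to(o,M,np.r_[NUT["D"],.401],down(171.5))
nutang("B");S=nutang("A")
b=cv2.resize(S["color"][190:290,250:350],None,fx=5,fy=5,interpolation=3)
cv2.imwrite("pics/g.png",cv2.convertScaleAbs(b,alpha=1.8,beta=20))
E
```

```text
t 12.38 pos [ 0.5394 -0.0921  0.4386] yaw(wrench x az) 171.88 z [ 0.001 -0.    -1.   ] y [1.412e-01 9.900e-01 1.000e-04] F [ 0.4  0.1 -2.8] T [ 0.04 -0.    0.01] w 0.263 g 90.3 q6 -1.62
shift norm [-0.007  0.05  -0.752] rot norm [ 0.      0.0003 -0.0021]
B px [274.1 243.4] 97 pos [0.5349 0.0393] sd [0.005  0.0083] bar az 143.5
A px [303.6 217.3] 144 pos [ 0.5955 -0.0265] sd [0.007  0.0117] bar az 41.69999999999999
```

```bash
cat >> h.py <<'E'
def tips(S,k,th=85,ref=None):
    # subpixel: upsampled darkness, two tips of the bar outside the boss
    r=6;u=proj(S,np.r_[NUT[k],.106])[0];x0,y0=(u-14).astype(int)
    g=cv2.cvtColor(S["color"],cv2.COLOR_BGR2GRAY).astype(float)[y0:y0+28,x0:x0+28]
    G=cv2.resize(g,None,fx=r,fy=r,interpolation=cv2.INTER_CUBIC)
    p=np.argwhere(G<th)[:,::-1]/r+[x0,y0]-.5+.5/r
    P=plane(S,p,.106)[:,:2];c=NUT[k];c=P[np.hypot(*(P-c).T)<.012].mean(0);d=P-c;rr=np.hypot(*d.T);q=d[(rr>.0145)&(rr<.024)]
    w=np.exp(2j*np.arctan2(q[:,1],q[:,0])).sum()
    print(k,"c",c.round(4),"n",len(q),"az",(np.degrees(np.angle(w))/2%180).round(1),"coh",(abs(w)/len(q)).round(2))
E
python3 - <<'E'
from h import *
S=snapshot("top")
import types
S0=dict(S);S0["color"]=cv2.imread("pics/top0.png")
for th in(75,90):
    print("initial");[tips(S0,k,th) for k in "ABCD"];print("now");tips(S,"B",th);tips(S,"C",th)
E
```

```text
initial
A c [ 0.6009 -0.0222] n 430 az 86.6 coh 0.95
B c [0.5342 0.0396] n 494 az 172.3 coh 0.95
C c [ 0.4724 -0.027 ] n 388 az 91.2 coh 0.97
D c [ 0.539  -0.0889] n 450 az 171.4 coh 0.96
now
B c [0.534  0.0397] n 352 az 141.0 coh 0.96
C c [ 0.4716 -0.0287] n 619 az 141.7 coh 0.22
initial
A c [ 0.6014 -0.0222] n 606 az 86.4 coh 0.93
B c [0.5343 0.0401] n 719 az 171.7 coh 0.92
C c [ 0.472  -0.0269] n 563 az 91.5 coh 0.96
D c [ 0.539  -0.0893] n 653 az 171.1 coh 0.95
now
B c [0.5342 0.0401] n 521 az 140.9 coh 0.95
C c [ 0.4719 -0.0284] n 982 az 153.6 coh 0.28
```

Emit:
carry_out(
  commands=[
    {"hand": 0,"offset": [0,0,-0.2],"dr": [0,0,-0.001]},
    {"hand": 0,"offset": [0,0,-0.2],"dr": [0,0,0]},
    {"hand": 0,"offset": [0,0,-0.1],"dr": [0,0,0]},
    {"hand": 0,"offset": [0,0,-0.08],"dr": [0,0,0]},
    {"hand": 0,"offset": [0,0,0],"dr": [0,0,0]},
  ],
)

```text
time_s: 12.95
eef_pos: [0.5388, -0.0892, 0.4068]
eef_rot: [-0.231, -3.129, -0.003]
ft_force: [-0.1, 0.0, -3.7]
width: 0.264
gripper_force: 90.3
```

```bash
python3 -c "
from h import *
o,M=state();to(o,M,np.r_[NUT['D'],.401],down(171.5))"
```

```text
t 12.95 pos [ 0.5388 -0.0892  0.4068] yaw(wrench x az) 171.55 z [-0.0035  0.0019 -1.    ] y [0.1469 0.9892 0.0014] F [-0.1  0.  -3.7] T [-0.01  0.01  0.  ] w 0.264 g 90.3 q6 -1.61
shift norm [ 0.006 -0.007 -0.116] rot norm [-0.0006 -0.0011 -0.0003]
```

No contact force and the alignment is good. I'll finish the descent and turn D to half way.

Emit:
carry_out(
  commands=[
    {"hand": 0,"offset": [0,0,-0.06],"dr": [0,0,0]},
    {"hand": 0,"offset": [0,0,-0.05],"dr": [0,0,0]},
    {"hand": 0,"offset": [0,0,0],"dr": [0,0,0]},
  ],
)

```text
time_s: 13.2
eef_pos: [0.5391, -0.0896, 0.4025]
eef_rot: [-0.232, -3.132, -0.002]
ft_force: [-0.4, 0.3, -3.2]
width: 0.266
gripper_force: 90.3
```

Emit:
carry_out(
  commands=[
    {"hand": 0,"offset": [0,0,0],"dr": [0,0,-0.031]},
    {"hand": 0,"offset": [0,0,0],"dr": [0,0,-0.031]},
    {"hand": 0,"offset": [0,0,0],"dr": [0,0,-0.031]},
    {"hand": 0,"offset": [0,0,0],"dr": [0,0,-0.031]},
    {"hand": 0,"offset": [0,0,0],"dr": [0,0,-0.031]},
    {"hand": 0,"offset": [0,0,0],"dr": [0,0,-0.031]},
    {"hand": 0,"offset": [0,0,0],"dr": [0,0,-0.031]},
    {"hand": 0,"offset": [0,0,0],"dr": [0,0,-0.031]},
  ],
)

```text
time_s: 13.87
eef_pos: [0.539, -0.09, 0.4029]
eef_rot: [-1.41, -2.807, -0.001]
ft_force: [-0.4, -2.3, -4.3]
width: 0.264
gripper_force: 90.2
```

Emit:
carry_out(
  commands=[
    {"hand": 0,"offset": [0,0,0],"dr": [0,0,0]},
    {"hand": 0,"offset": [0,0,0],"dr": [0,0,0]},
  ],
)

```text
time_s: 14.03
eef_pos: [0.539, -0.0899, 0.4029]
eef_rot: [-1.4, -2.812, -0.001]
ft_force: [-2.1, -2.3, -2.6]
width: 0.268
gripper_force: 90.2
```

```bash
python3 -c "
from h import *
o,M=state();tips(snapshot('top'),'D')"
```

```text
t 14.03 pos [ 0.539  -0.0899  0.4029] yaw(wrench x az) 127.07 z [-1.e-04  8.e-04 -1.e+00] y [7.979e-01 6.027e-01 4.000e-04] F [-2.1 -2.3 -2.6] T [-0.8   0.37  0.07] w 0.268 g 90.2 q6 -0.83
D c [ 0.5393 -0.0895] n 8010 az 51.4 coh 0.01
```

Emit:
carry_out(
  commands=[
    {"hand": 0,"offset": [0,0,0],"dr": [0,0,0.02]},
    {"hand": 0,"offset": [0,0,0.18],"dr": [0,0,0]},
    {"hand": 0,"offset": [0,0,0.18],"dr": [0,0,0]},
    {"hand": 0,"offset": [0,0,0.18],"dr": [0,0,0]},
    {"hand": 0,"offset": [0,0,0.16],"dr": [0,0,0]},
  ],
)

```text
time_s: 14.5
eef_pos: [0.5394, -0.0896, 0.4396]
eef_rot: [1.316, 2.852, 0.004]
ft_force: [0.2, 0.5, -2.7]
width: 0.266
gripper_force: 90.2
```

Emit:
carry_out(
  commands=[
    {"hand": 0,"offset": [0.179,0.193,0],"dr": [0,0,-0.0347]},
    {"hand": 0,"offset": [0.179,0.193,0],"dr": [0,0,-0.0347]},
    {"hand": 0,"offset": [0.179,0.193,0],"dr": [0,0,-0.0347]},
    {"hand": 0,"offset": [0.179,0.193,0],"dr": [0,0,-0.0347]},
    {"hand": 0,"offset": [0.179,0.193,0],"dr": [0,0,-0.0347]},
    {"hand": 0,"offset": [0.179,0.193,0],"dr": [0,0,-0.0347]},
    {"hand": 0,"offset": [0.179,0.193,0],"dr": [0,0,-0.0347]},
    {"hand": 0,"offset": [0,0,0],"dr": [0,0,0]},
  ],
)

```text
time_s: 15.17
eef_pos: [0.6032, -0.0206, 0.439]
eef_rot: [2.286, 2.153, 0.006]
ft_force: [-0.4, 0.3, -3.5]
width: 0.263
gripper_force: 90.3
```

Emit:
carry_out(
  commands=[
    {"hand": 0,"offset": [0,0,-0.2],"dr": [0,0,0]},
    {"hand": 0,"offset": [0,0,-0.2],"dr": [0,0,0]},
    {"hand": 0,"offset": [0,0,-0.1],"dr": [0,0,0]},
    {"hand": 0,"offset": [0,0,-0.06],"dr": [0,0,0]},
    {"hand": 0,"offset": [0,0,0],"dr": [0,0,0]},
  ],
)

```text
time_s: 15.58
eef_pos: [0.6012, -0.0225, 0.4086]
eef_rot: [-2.282, -2.157, 0.0]
ft_force: [0.3, 0.4, -2.8]
width: 0.265
gripper_force: 90.2
```

```bash
python3 -c "
from h import *
o,M=state();to(o,M,np.r_[NUT['A'],.401],down(87));S=snapshot('top');tips(S,'D');tips(S,'B');tips(S,'C')"
```

```text
t 15.58 pos [ 0.6012 -0.0225  0.4086] yaw(wrench x az) 86.78 z [-0.0011  0.0011 -1.    ] y [ 0.9984 -0.0562 -0.0011] F [ 0.3  0.4 -2.8] T [-0.06  0.01 -0.02] w 0.265 g 90.2 q6 -0.0
shift norm [ 0.009  0.005 -0.151] rot norm [-0.0004 -0.0003  0.0012]
D c [ 0.5333 -0.0903] n 3631 az 142.7 coh 0.25
B c [0.5329 0.0405] n 3903 az 5.2 coh 0.09Traceback (most recent call last):
  File "<string>", line 3, in <module>
    o,M=state();to(o,M,np.r_[NUT['A'],.401],down(87));S=snapshot('top');tips(S,'D');tips(S,'B');tips(S,'C')
                                                                                                ~~~~^^^^^^^
  File "h.py", line 46, in tips
    P=plane(S,p,.106)[:,:2];c=NUT[k];c=P[np.hypot(*(P-c).T)<.012].mean(0);d=P-c;rr=np.hypot(*d.T);q=d[(rr>.0145)&(rr<.024)]
      ~~~~~^^^^^^^^^^
  File "h.py", line 11, in plane
    o,d=ray(s,uv);return o+d*((z-o[2])/d[:,2])[:,None]
        ~~~^^^^^^
  File "h.py", line 8, in ray
    p=und(s,uv);T=s["pose"]
  File "h.py", line 6, in und
    return cv2.undistortPoints(np.array(uv,float).reshape(-1,1,2),K,d).reshape(-1,2)
           ~~~~~~~~~~~~~~~~~~~^^^^^^^^^^^^^^^^^^^^^^^^^^^^^^^^^^^^^^^^
cv2.error: OpenCV(4.12.0) /io/opencv/modules/calib3d/src/undistort.dispatch.cpp:347: error: (-215:Assertion failed) CV_IS_MAT(_src) && CV_IS_MAT(_dst) && (_src->rows == 1 || _src->cols == 1) && (_dst->rows == 1 || _dst->cols == 1) && _src->cols + _src->rows - 1 == _dst->rows + _dst->cols - 1 && (CV_MAT_TYPE(_src->type) == CV_32FC2 || CV_MAT_TYPE(_src->type) == CV_64FC2) && (CV_MAT_TYPE(_dst->type) == CV_32FC2 || CV_MAT_TYPE(_dst->type) == CV_64FC2) in function 'cvUndistortPointsInternal'
```

Emit:
carry_out(
  commands=[
    {"hand": 0,"offset": [0,0,-0.07],"dr": [0,0,0]},
    {"hand": 0,"offset": [0,0,-0.06],"dr": [0,0,0]},
    {"hand": 0,"offset": [0,0,0],"dr": [0,0,0]},
  ],
)

```text
time_s: 15.88
eef_pos: [0.6016, -0.0222, 0.4029]
eef_rot: [-2.283, -2.158, -0.002]
ft_force: [-0.1, 0.6, -3.1]
width: 0.265
gripper_force: 90.3
```

Emit:
carry_out(
  commands=[
    {"hand": 0,"offset": [0,0,0],"dr": [0,0,-0.0347]},
    {"hand": 0,"offset": [0,0,0],"dr": [0,0,-0.0347]},
    {"hand": 0,"offset": [0,0,0],"dr": [0,0,-0.0347]},
    {"hand": 0,"offset": [0,0,0],"dr": [0,0,-0.0347]},
    {"hand": 0,"offset": [0,0,0],"dr": [0,0,-0.0347]},
    {"hand": 0,"offset": [0,0,0],"dr": [0,0,-0.0347]},
    {"hand": 0,"offset": [0,0,0],"dr": [0,0,-0.0347]},
    {"hand": 0,"offset": [0,0,0],"dr": [0,0,-0.0347]},
  ],
)

```text
time_s: 16.55
eef_pos: [0.6018, -0.0221, 0.4034]
eef_rot: [2.982, 0.984, 0.002]
ft_force: [0.0, -0.2, -4.0]
width: 0.264
gripper_force: 90.2
```

Emit:
carry_out(
  commands=[
    {"hand": 0,"offset": [0,0,0],"dr": [0,0,0]},
    {"hand": 0,"offset": [0,0,0],"dr": [0,0,0]},
  ],
)

```text
time_s: 16.72
eef_pos: [0.6018, -0.022, 0.4034]
eef_rot: [2.978, 0.996, 0.002]
ft_force: [0.3, -0.1, -3.3]
width: 0.262
gripper_force: 90.2
```

Emit:
carry_out(
  commands=[
    {"hand": 0,"offset": [0,0,0],"dr": [0,0,0.02]},
    {"hand": 0,"offset": [0,0,0.18],"dr": [0,0,0]},
    {"hand": 0,"offset": [0,0,0.18],"dr": [0,0,0]},
    {"hand": 0,"offset": [0,0,0.18],"dr": [0,0,0]},
    {"hand": 0,"offset": [0,0,0.15],"dr": [0,0,0]},
  ],
)

```text
time_s: 17.13
eef_pos: [0.6021, -0.0221, 0.4397]
eef_rot: [2.947, 1.084, 0.005]
ft_force: [0.1, 0.5, -2.8]
width: 0.266
gripper_force: 90.2
```

Emit:
carry_out(
  commands=[
    {"hand": 0,"offset": [-0.325,-0.012,0],"dr": [0,0,0.0352]},
    {"hand": 0,"offset": [-0.325,-0.012,0],"dr": [0,0,0.0352]},
    {"hand": 0,"offset": [-0.325,-0.012,0],"dr": [0,0,0.0352]},
    {"hand": 0,"offset": [-0.325,-0.012,0],"dr": [0,0,0.0352]},
    {"hand": 0,"offset": [-0.325,-0.012,0],"dr": [0,0,0.0352]},
    {"hand": 0,"offset": [-0.325,-0.012,0],"dr": [0,0,0.0352]},
    {"hand": 0,"offset": [-0.325,-0.012,0],"dr": [0,0,0.0352]},
    {"hand": 0,"offset": [-0.325,-0.012,0],"dr": [0,0,0.0352]},
  ],
)

```text
time_s: 17.8
eef_pos: [0.4711, -0.0269, 0.4389]
eef_rot: [2.193, 2.247, 0.004]
ft_force: [1.0, -0.1, -3.0]
width: 0.267
gripper_force: 90.3
```

Emit:
carry_out(
  commands=[
    {"hand": 0,"offset": [0,0,0],"dr": [0,0,0]},
    {"hand": 0,"offset": [0,0,0],"dr": [0,0,0]},
  ],
)

```text
time_s: 17.97
eef_pos: [0.4715, -0.0269, 0.439]
eef_rot: [2.201, 2.239, 0.004]
ft_force: [0.7, 1.1, -3.0]
width: 0.266
gripper_force: 90.3
```

```bash
python3 -c "
from h import *
o,M=state();to(o,M,np.r_[NUT['C'],.401],down(91.3));S=snapshot('top');[tips(S,k) for k in 'ABD']"
```

```text
t 17.97 pos [ 0.4715 -0.0269  0.439 ] yaw(wrench x az) 90.98 z [ 0.0031  0.001  -1.    ] y [0.9998 0.0172 0.0031] F [ 0.7  1.1 -3. ] T [ 0.05  0.02 -0.05] w 0.266 g 90.3 q6 -0.1
shift norm [ 0.005 -0.001 -0.759] rot norm [-0.0003  0.001   0.0018]
A c [ 0.6014 -0.0222] n 1233 az 32.3 coh 0.76
B c [0.5345 0.0415] n 1983 az 173.4 coh 0.26
D c [nan nan] n 0 az 0.0 coh nanh.py:46: RuntimeWarning: Mean of empty slice.
  P=plane(S,p,.106)[:,:2];c=NUT[k];c=P[np.hypot(*(P-c).T)<.012].mean(0);d=P-c;rr=np.hypot(*d.T);q=d[(rr>.0145)&(rr<.024)]
  ret = um.true_divide(
h.py:48: RuntimeWarning: invalid value encountered in scalar divide
  print(k,"c",c.round(4),"n",len(q),"az",(np.degrees(np.angle(w))/2%180).round(1),"coh",(abs(w)/len(q)).round(2))
```

Emit:
carry_out(
  commands=[
    {"hand": 0,"offset": [0,0,-0.2],"dr": [0,0,0.001]},
    {"hand": 0,"offset": [0,0,-0.2],"dr": [0,0,0]},
    {"hand": 0,"offset": [0,0,-0.1],"dr": [0,0,0]},
    {"hand": 0,"offset": [0,0,-0.08],"dr": [0,0,0]},
    {"hand": 0,"offset": [0,0,-0.06],"dr": [0,0,0]},
    {"hand": 0,"offset": [0,0,-0.08],"dr": [0,0,0]},
    {"hand": 0,"offset": [0,0,0],"dr": [0,0,0]},
  ],
)

```text
time_s: 18.6
eef_pos: [0.4717, -0.0269, 0.401]
eef_rot: [-2.196, -2.245, -0.001]
ft_force: [-0.0, -0.7, -3.4]
width: 0.267
gripper_force: 90.2
```

Emit:
carry_out(
  commands=[
    {"hand": 0,"offset": [0,0,0],"dr": [0,0,-0.0375]},
    {"hand": 0,"offset": [0,0,0],"dr": [0,0,-0.0375]},
    {"hand": 0,"offset": [0,0,0],"dr": [0,0,-0.0375]},
    {"hand": 0,"offset": [0,0,0],"dr": [0,0,-0.0375]},
    {"hand": 0,"offset": [0,0,0],"dr": [0,0,-0.0375]},
    {"hand": 0,"offset": [0,0,0],"dr": [0,0,-0.0375]},
    {"hand": 0,"offset": [0,0,0],"dr": [0,0,-0.0375]},
    {"hand": 0,"offset": [0,0,0],"dr": [0,0,-0.0375]},
  ],
)

```text
time_s: 19.27
eef_pos: [0.4718, -0.0268, 0.4018]
eef_rot: [2.979, 0.996, 0.002]
ft_force: [-0.8, 0.5, -5.1]
width: 0.264
gripper_force: 90.0
```

Emit:
carry_out(
  commands=[
    {"hand": 0,"offset": [0,0,0],"dr": [0,0,0]},
    {"hand": 0,"offset": [0,0,0],"dr": [0,0,0]},
  ],
)

```text
time_s: 19.43
eef_pos: [0.4718, -0.0268, 0.4019]
eef_rot: [2.975, 1.009, 0.002]
ft_force: [-0.8, 0.6, -3.5]
width: 0.267
gripper_force: 90.2
```

```bash
python3 -c "
from h import *
state()"
```

```text
t 19.43 pos [ 0.4718 -0.0268  0.4019] yaw(wrench x az) 37.47 z [ 1.6e-03 -2.0e-04 -1.0e+00] y [ 0.6083 -0.7937  0.0011] F [-0.8  0.6 -3.5] T [0.13 0.07 0.03] w 0.267 g 90.2 q6 0.83
```

Emit:
carry_out(
  commands=[
    {"hand": 0,"offset": [0,0,0],"dr": [0,0,0.02]},
    {"hand": 0,"offset": [0,0,0.18],"dr": [0,0,0]},
    {"hand": 0,"offset": [0,0,0.18],"dr": [0,0,0]},
    {"hand": 0,"offset": [0,0,0.18],"dr": [0,0,0]},
    {"hand": 0,"offset": [0,0,0.18],"dr": [0,0,0]},
  ],
)

```text
time_s: 19.85
eef_pos: [0.472, -0.0269, 0.4394]
eef_rot: [2.943, 1.096, 0.004]
ft_force: [0.6, 0.5, -2.8]
width: 0.265
gripper_force: 90.2
```

Emit:
carry_out(
  commands=[
    {"hand": 0,"offset": [0.157,0.393,0],"dr": [0,0,0.037]},
    {"hand": 0,"offset": [0.157,0.393,0],"dr": [0,0,0.037]},
    {"hand": 0,"offset": [0.157,0.393,0],"dr": [0,0,0.037]},
    {"hand": 0,"offset": [0.157,0.393,0],"dr": [0,0,0.037]},
    {"hand": 0,"offset": [0.157,0.393,0],"dr": [0,0,0.037]},
    {"hand": 0,"offset": [0.157,0.393,0],"dr": [0,0,0.037]},
    {"hand": 0,"offset": [0.157,0.393,0],"dr": [0,0,0.037]},
    {"hand": 0,"offset": [0.157,0.393,0],"dr": [0,0,0.037]},
  ],
)

```text
time_s: 20.52
eef_pos: [0.535, 0.1313, 0.439]
eef_rot: [2.133, 2.306, 0.004]
ft_force: [-0.1, 0.3, -2.5]
width: 0.267
gripper_force: 90.3
```

```bash
python3 -c "
from h import *
state();S=snapshot('top')
b=cv2.resize(S['color'][180:290,250:360],None,fx=5,fy=5,interpolation=3)
cv2.imwrite('pics/g2.png',cv2.convertScaleAbs(b,alpha=1.8,beta=20))
for k in 'ABCD':
  try: tips(S,k,60)
  except Exception: print(k,'-')
"
```

```text
t 20.52 pos [0.535  0.1313 0.439 ] yaw(wrench x az) 94.47 z [ 0.0023  0.0014 -1.    ] y [0.9969 0.078  0.0024] F [-0.1  0.3 -2.5] T [ 0.03 -0.01  0.03] w 0.267 g 90.3 q6 0.14
A c [ 0.6007 -0.0222] n 311 az 47.0 coh 0.96
B c [0.5338 0.0396] n 324 az 139.7 coh 0.98
C c [ 0.4719 -0.0263] n 737 az 45.6 coh 0.82
D c [ 0.5389 -0.089 ] n 218 az 136.6 coh 0.99
```

View pics/g2.png

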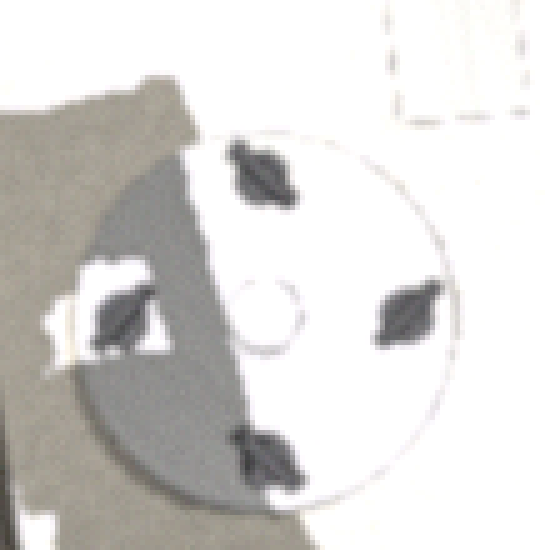

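The top crop shows all four bars at about 45°: A at (263,177), B (123,318), C (265,460) and D (408,313). They measure 45, 42, 46 and 45.5 degrees. Second round: start with nut B.

Emit:
carry_out(
  commands=[
    {"hand": 0,"offset": [0,-0.258,0],"dr": [0,0,0.0358]},
    {"hand": 0,"offset": [0,-0.258,0],"dr": [0,0,0.0358]},
    {"hand": 0,"offset": [0,-0.258,0],"dr": [0,0,0.0358]},
    {"hand": 0,"offset": [0,-0.258,0],"dr": [0,0,0.0358]},
    {"hand": 0,"offset": [0,-0.258,0],"dr": [0,0,0.0358]},
    {"hand": 0,"offset": [0,-0.258,0],"dr": [0,0,0.0358]},
    {"hand": 0,"offset": [0,-0.258,0],"dr": [0,0,0.0358]},
    {"hand": 0,"offset": [0,0,0],"dr": [0,0,0]},
  ],
)

```text
time_s: 21.23
eef_pos: [0.5346, 0.0383, 0.4389]
eef_rot: [1.089, 2.946, 0.002]
ft_force: [0.0, -0.1, -2.6]
width: 0.267
gripper_force: 90.3
```

Emit:
carry_out(
  commands=[
    {"hand": 0,"offset": [0,0,-0.2],"dr": [0,0,0]},
    {"hand": 0,"offset": [0,0,-0.2],"dr": [0,0,0]},
    {"hand": 0,"offset": [0,0,-0.1],"dr": [0,0,0]},
    {"hand": 0,"offset": [0,0,-0.06],"dr": [0,0,0]},
    {"hand": 0,"offset": [0,0,0],"dr": [0,0,0]},
  ],
)

```text
time_s: 21.65
eef_pos: [0.5343, 0.0405, 0.4086]
eef_rot: [-1.093, -2.942, -0.001]
ft_force: [-0.0, -0.8, -2.9]
width: 0.267
gripper_force: 90.2
```

```bash
python3 -c "
from h import *
o,M=state();to(o,M,np.r_[NUT['B'],.401],down(140))"
```

```text
t 21.65 pos [0.5343 0.0405 0.4086] yaw(wrench x az) 139.25 z [-0.0024  0.0016 -1.    ] y [ 6.528e-01  7.575e-01 -3.000e-04] F [-0.  -0.8 -2.9] T [-0.   -0.03 -0.03] w 0.267 g 90.2 q6 -0.81
shift norm [ 0.001 -0.003 -0.151] rot norm [-0.0005 -0.0008  0.0042]
```

Emit:
carry_out(
  commands=[
    {"hand": 0,"offset": [0,0,-0.07],"dr": [0,0,0]},
    {"hand": 0,"offset": [0,0,-0.07],"dr": [0,0,0]},
    {"hand": 0,"offset": [0,0,0],"dr": [0,0,0]},
    {"hand": 0,"offset": [0,0,0],"dr": [0,0,-0.035]},
    {"hand": 0,"offset": [0,0,0],"dr": [0,0,-0.035]},
    {"hand": 0,"offset": [0,0,0],"dr": [0,0,-0.035]},
    {"hand": 0,"offset": [0,0,0],"dr": [0,0,-0.035]},
  ],
)

```text
time_s: 22.23
eef_pos: [0.5344, 0.0399, 0.4028]
eef_rot: [-1.716, -2.631, -0.001]
ft_force: [-1.4, -1.2, -3.7]
width: 0.266
gripper_force: 90.2
```

Emit:
carry_out(
  commands=[
    {"hand": 0,"offset": [0,0,0],"dr": [0,0,-0.035]},
    {"hand": 0,"offset": [0,0,0],"dr": [0,0,-0.035]},
    {"hand": 0,"offset": [0,0,0],"dr": [0,0,-0.035]},
    {"hand": 0,"offset": [0,0,0],"dr": [0,0,-0.035]},
    {"hand": 0,"offset": [0,0,0],"dr": [0,0,-0.02]},
    {"hand": 0,"offset": [0,0,0],"dr": [0,0,0]},
  ],
)

```text
time_s: 22.73
eef_pos: [0.5344, 0.04, 0.4028]
eef_rot: [-2.313, -2.125, -0.002]
ft_force: [-0.7, 0.5, -3.8]
width: 0.267
gripper_force: 90.2
```

```bash
python3 -c "
from h import *
o,M=state()"
```

```text
t 22.73 pos [0.5344 0.04   0.4028] yaw(wrench x az) 85.14 z [ 6.e-04  8.e-04 -1.e+00] y [ 9.964e-01 -8.460e-02  5.000e-04] F [-0.7  0.5 -3.8] T [-0.04  0.27  0.09] w 0.267 g 90.2 q6 0.14
```

Emit:
carry_out(
  commands=[
    {"hand": 0,"offset": [0,0,0],"dr": [0,0,-0.014]},
    {"hand": 0,"offset": [0,0,0],"dr": [0,0,-0.014]},
    {"hand": 0,"offset": [0,0,0],"dr": [0,0,0]},
  ],
)

```text
time_s: 22.98
eef_pos: [0.5344, 0.0401, 0.4028]
eef_rot: [-2.402, -2.025, -0.002]
ft_force: [-0.9, 0.5, -3.2]
width: 0.268
gripper_force: 90.2
```

```bash
python3 -c "
from h import *
o,M=state()"
```

```text
t 22.98 pos [0.5344 0.0401 0.4028] yaw(wrench x az) 80.28 z [ 6.e-04  7.e-04 -1.e+00] y [ 9.856e-01 -1.689e-01  5.000e-04] F [-0.9  0.5 -3.2] T [-0.05  0.27  0.22] w 0.268 g 90.2 q6 0.22
```

Emit:
carry_out(
  commands=[
    {"hand": 0,"offset": [0,0,0],"dr": [0,0,-0.014]},
    {"hand": 0,"offset": [0,0,0],"dr": [0,0,-0.014]},
    {"hand": 0,"offset": [0,0,0],"dr": [0,0,0]},
  ],
)

```text
time_s: 23.23
eef_pos: [0.5344, 0.0402, 0.4027]
eef_rot: [2.485, 1.921, 0.001]
ft_force: [-0.8, 0.9, -4.0]
width: 0.266
gripper_force: 91.0
```

```bash
python3 -c "
from h import *
o,M=state()"
```

```text
t 23.23 pos [0.5344 0.0402 0.4027] yaw(wrench x az) 75.41 z [ 8.e-04  1.e-04 -1.e+00] y [ 9.678e-01 -2.519e-01  8.000e-04] F [-0.8  0.9 -4. ] T [0.12 0.34 1.42] w 0.266 g 91.0 q6 0.31
```

Torque jumped to 1.42 N m, so nut B is home. Next nut D.

Emit:
carry_out(
  commands=[
    {"hand": 0,"offset": [0,0,0],"dr": [0,0,0.025]},
    {"hand": 0,"offset": [0,0,0],"dr": [0,0,0.025]},
    {"hand": 0,"offset": [0,0,0.18],"dr": [0,0,0]},
    {"hand": 0,"offset": [0,0,0.18],"dr": [0,0,0]},
    {"hand": 0,"offset": [0,0,0.18],"dr": [0,0,0]},
    {"hand": 0,"offset": [0,0,0.18],"dr": [0,0,0]},
  ],
)

```text
time_s: 23.73
eef_pos: [0.5348, 0.04, 0.4405]
eef_rot: [2.332, 2.104, 0.004]
ft_force: [-0.2, -0.2, -2.5]
width: 0.269
gripper_force: 90.2
```

Emit:
carry_out(
  commands=[
    {"hand": 0,"offset": [0.012,-0.325,0],"dr": [0,0,0.0363]},
    {"hand": 0,"offset": [0.012,-0.325,0],"dr": [0,0,0.0363]},
    {"hand": 0,"offset": [0.012,-0.325,0],"dr": [0,0,0.0363]},
    {"hand": 0,"offset": [0.012,-0.325,0],"dr": [0,0,0.0363]},
    {"hand": 0,"offset": [0.012,-0.325,0],"dr": [0,0,0.0363]},
    {"hand": 0,"offset": [0.012,-0.325,0],"dr": [0,0,0.0363]},
    {"hand": 0,"offset": [0.012,-0.325,0],"dr": [0,0,0.0363]},
    {"hand": 0,"offset": [0.012,-0.325,0],"dr": [0,0,0.0363]},
  ],
)

```text
time_s: 24.4
eef_pos: [0.5395, -0.0908, 0.4401]
eef_rot: [1.158, 2.919, 0.003]
ft_force: [0.0, -0.2, -3.8]
width: 0.27
gripper_force: 90.3
```

Emit:
carry_out(
  commands=[
    {"hand": 0,"offset": [0,0,0],"dr": [0,0,0]},
    {"hand": 0,"offset": [0,0,-0.2],"dr": [0,0,0]},
    {"hand": 0,"offset": [0,0,-0.2],"dr": [0,0,0]},
    {"hand": 0,"offset": [0,0,-0.1],"dr": [0,0,0]},
    {"hand": 0,"offset": [0,0,-0.06],"dr": [0,0,0]},
    {"hand": 0,"offset": [0,0,0],"dr": [0,0,0]},
  ],
)

```text
time_s: 24.9
eef_pos: [0.5391, -0.0893, 0.4096]
eef_rot: [-1.164, -2.915, -0.002]
ft_force: [-0.3, 0.2, -3.9]
width: 0.27
gripper_force: 90.2
```

```bash
python3 -c "
from h import *
o,M=state();to(o,M,np.r_[NUT['D'],.401],down(136.6));S=snapshot('top')
tips(S,'B',60)"
```

```text
t 24.9 pos [ 0.5391 -0.0893  0.4096] yaw(wrench x az) 136.45 z [-0.0021  0.0021 -1.    ] y [6.889e-01 7.248e-01 1.000e-04] F [-0.3  0.2 -3.9] T [ 0.03 -0.    0.01] w 0.27 g 90.2 q6 -1.0
shift norm [-0.001 -0.005 -0.172] rot norm [-0.0007 -0.0007  0.0008]
B c [0.5344 0.0398] n 339 az 93.7 coh 0.97
```

Emit:
carry_out(
  commands=[
    {"hand": 0,"offset": [0,0,-0.08],"dr": [0,0,0]},
    {"hand": 0,"offset": [0,0,-0.08],"dr": [0,0,0]},
    {"hand": 0,"offset": [0,0,0],"dr": [0,0,0]},
    {"hand": 0,"offset": [0,0,0],"dr": [0,0,-0.035]},
    {"hand": 0,"offset": [0,0,0],"dr": [0,0,-0.035]},
    {"hand": 0,"offset": [0,0,0],"dr": [0,0,-0.035]},
    {"hand": 0,"offset": [0,0,0],"dr": [0,0,-0.035]},
  ],
)

```text
time_s: 25.53
eef_pos: [0.5391, -0.0901, 0.4026]
eef_rot: [-1.78, -2.588, -0.001]
ft_force: [-1.6, -0.1, -4.2]
width: 0.268
gripper_force: 90.2
```

Emit:
carry_out(
  commands=[
    {"hand": 0,"offset": [0,0,0],"dr": [0,0,-0.035]},
    {"hand": 0,"offset": [0,0,0],"dr": [0,0,-0.035]},
    {"hand": 0,"offset": [0,0,0],"dr": [0,0,-0.035]},
    {"hand": 0,"offset": [0,0,0],"dr": [0,0,-0.035]},
    {"hand": 0,"offset": [0,0,0],"dr": [0,0,-0.02]},
    {"hand": 0,"offset": [0,0,0],"dr": [0,0,-0.015]},
    {"hand": 0,"offset": [0,0,0],"dr": [0,0,-0.015]},
    {"hand": 0,"offset": [0,0,0],"dr": [0,0,0]},
  ],
)

```text
time_s: 26.2
eef_pos: [0.5391, -0.0899, 0.4026]
eef_rot: [-2.457, -1.957, -0.0]
ft_force: [-1.2, -0.3, -3.6]
width: 0.272
gripper_force: 90.5
```

```bash
python3 -c "
from h import *
o,M=state()"
```

```text
t 26.2 pos [ 0.5391 -0.0899  0.4026] yaw(wrench x az) 77.08 z [-0.e+00  2.e-04 -1.e+00] y [ 9.747e-01 -2.236e-01 -1.000e-04] F [-1.2 -0.3 -3.6] T [-0.02  0.42  0.97] w 0.272 g 90.5 q6 0.04
```

Emit:
carry_out(
  commands=[
    {"hand": 0,"offset": [0,0,0],"dr": [0,0,-0.009]},
    {"hand": 0,"offset": [0,0,0],"dr": [0,0,0]},
    {"hand": 0,"offset": [0,0,0],"dr": [0,0,0.025]},
    {"hand": 0,"offset": [0,0,0],"dr": [0,0,0.025]},
    {"hand": 0,"offset": [0,0,0.18],"dr": [0,0,0]},
    {"hand": 0,"offset": [0,0,0.18],"dr": [0,0,0]},
    {"hand": 0,"offset": [0,0,0.18],"dr": [0,0,0]},
    {"hand": 0,"offset": [0,0,0.17],"dr": [0,0,0]},
  ],
)

```text
time_s: 26.87
eef_pos: [0.5397, -0.0901, 0.4401]
eef_rot: [2.327, 2.108, 0.004]
ft_force: [0.3, 0.6, -3.4]
width: 0.272
gripper_force: 90.3
```

Emit:
carry_out(
  commands=[
    {"hand": 0,"offset": [0.179,0.193,0],"dr": [0,0,-0.0295]},
    {"hand": 0,"offset": [0.179,0.193,0],"dr": [0,0,-0.0295]},
    {"hand": 0,"offset": [0.179,0.193,0],"dr": [0,0,-0.0295]},
    {"hand": 0,"offset": [0.179,0.193,0],"dr": [0,0,-0.0295]},
    {"hand": 0,"offset": [0.179,0.193,0],"dr": [0,0,-0.0295]},
    {"hand": 0,"offset": [0.179,0.193,0],"dr": [0,0,-0.0295]},
    {"hand": 0,"offset": [0.179,0.193,0],"dr": [0,0,-0.0295]},
    {"hand": 0,"offset": [0,0,0],"dr": [0,0,0]},
  ],
)

```text
time_s: 27.53
eef_pos: [0.6034, -0.0211, 0.4396]
eef_rot: [2.879, 1.254, 0.007]
ft_force: [-0.7, -0.4, -2.7]
width: 0.267
gripper_force: 90.3
```

Emit:
carry_out(
  commands=[
    {"hand": 0,"offset": [0,0,-0.2],"dr": [0,0,0]},
    {"hand": 0,"offset": [0,0,-0.2],"dr": [0,0,0]},
    {"hand": 0,"offset": [0,0,-0.1],"dr": [0,0,0]},
    {"hand": 0,"offset": [0,0,-0.06],"dr": [0,0,0]},
    {"hand": 0,"offset": [0,0,0],"dr": [0,0,0]},
  ],
)

```text
time_s: 27.95
eef_pos: [0.6015, -0.0229, 0.409]
eef_rot: [-2.878, -1.259, 0.001]
ft_force: [-0.7, -0.0, -2.6]
width: 0.266
gripper_force: 90.2
```

```bash
python3 -c "
from h import *
o,M=state();to(o,M,np.r_[NUT['A'],.401],down(47))"
```

```text
t 27.95 pos [ 0.6015 -0.0229  0.409 ] yaw(wrench x az) 47.26 z [-8.e-04  0.e+00 -1.e+00] y [ 7.344e-01 -6.787e-01 -6.000e-04] F [-0.7 -0.  -2.6] T [-0.    0.02  0.01] w 0.266 g 90.2 q6 0.69
shift norm [ 0.004  0.013 -0.161] rot norm [-0.     -0.0002 -0.0014]
```

Emit:
carry_out(
  commands=[
    {"hand": 0,"offset": [0,0,-0.07],"dr": [0,0,0]},
    {"hand": 0,"offset": [0,0,-0.07],"dr": [0,0,0]},
    {"hand": 0,"offset": [0,0,0],"dr": [0,0,0]},
    {"hand": 0,"offset": [0,0,0],"dr": [0,0,-0.035]},
    {"hand": 0,"offset": [0,0,0],"dr": [0,0,-0.035]},
    {"hand": 0,"offset": [0,0,0],"dr": [0,0,-0.035]},
    {"hand": 0,"offset": [0,0,0],"dr": [0,0,-0.035]},
  ],
)

```text
time_s: 28.53
eef_pos: [0.6019, -0.0223, 0.4034]
eef_rot: [3.084, 0.593, 0.001]
ft_force: [-0.4, 1.2, -3.3]
width: 0.269
gripper_force: 90.2
```

Emit:
carry_out(
  commands=[
    {"hand": 0,"offset": [0,0,0],"dr": [0,0,-0.035]},
    {"hand": 0,"offset": [0,0,0],"dr": [0,0,-0.035]},
    {"hand": 0,"offset": [0,0,0],"dr": [0,0,-0.035]},
    {"hand": 0,"offset": [0,0,0],"dr": [0,0,-0.035]},
    {"hand": 0,"offset": [0,0,0],"dr": [0,0,-0.02]},
    {"hand": 0,"offset": [0,0,0],"dr": [0,0,-0.02]},
    {"hand": 0,"offset": [0,0,0],"dr": [0,0,-0.015]},
    {"hand": 0,"offset": [0,0,0],"dr": [0,0,0]},
  ],
)

```text
time_s: 29.2
eef_pos: [0.6021, -0.0223, 0.4034]
eef_rot: [3.12, -0.356, 0.002]
ft_force: [0.1, 0.3, -5.6]
width: 0.268
gripper_force: 90.3
```

```bash
python3 -c "
from h import *
o,M=state()"
```

```text
t 29.2 pos [ 0.6021 -0.0223  0.4034] yaw(wrench x az) -13.010000000000005 z [ 9.0e-04 -1.8e-03 -1.0e+00] y [-0.2252 -0.9743  0.0016] F [ 0.1  0.3 -5.6] T [ 0.06 -0.07  0.92] w 0.268 g 90.3 q6 1.74
```

Emit:
carry_out(
  commands=[
    {"hand": 0,"offset": [0,0,0],"dr": [0,0,-0.009]},
    {"hand": 0,"offset": [0,0,0],"dr": [0,0,0]},
    {"hand": 0,"offset": [0,0,0],"dr": [0,0,0.025]},
    {"hand": 0,"offset": [0,0,0],"dr": [0,0,0.025]},
    {"hand": 0,"offset": [0,0,0.18],"dr": [0,0,0]},
    {"hand": 0,"offset": [0,0,0.18],"dr": [0,0,0]},
    {"hand": 0,"offset": [0,0,0.18],"dr": [0,0,0]},
    {"hand": 0,"offset": [0,0,0.16],"dr": [0,0,0]},
  ],
)

```text
time_s: 29.87
eef_pos: [0.6023, -0.0225, 0.4402]
eef_rot: [3.136, -0.157, 0.004]
ft_force: [0.4, 0.1, -2.0]
width: 0.269
gripper_force: 90.2
```

Emit:
carry_out(
  commands=[
    {"hand": 0,"offset": [-0.325,-0.012,0],"dr": [0,0,0.0358]},
    {"hand": 0,"offset": [-0.325,-0.012,0],"dr": [0,0,0.0358]},
    {"hand": 0,"offset": [-0.325,-0.012,0],"dr": [0,0,0.0358]},
    {"hand": 0,"offset": [-0.325,-0.012,0],"dr": [0,0,0.0358]},
    {"hand": 0,"offset": [-0.325,-0.012,0],"dr": [0,0,0.0358]},
    {"hand": 0,"offset": [-0.325,-0.012,0],"dr": [0,0,0.0358]},
    {"hand": 0,"offset": [-0.325,-0.012,0],"dr": [0,0,0.0358]},
    {"hand": 0,"offset": [-0.325,-0.012,0],"dr": [0,0,0.0358]},
  ],
)

```text
time_s: 30.53
eef_pos: [0.4713, -0.0273, 0.4395]
eef_rot: [2.889, 1.231, 0.005]
ft_force: [-0.4, 0.2, -2.4]
width: 0.266
gripper_force: 90.3
```

Emit:
carry_out(
  commands=[
    {"hand": 0,"offset": [0,0,0],"dr": [0,0,0]},
    {"hand": 0,"offset": [0,0,-0.2],"dr": [0,0,0]},
    {"hand": 0,"offset": [0,0,-0.2],"dr": [0,0,0]},
    {"hand": 0,"offset": [0,0,-0.1],"dr": [0,0,0]},
    {"hand": 0,"offset": [0,0,-0.06],"dr": [0,0,0]},
    {"hand": 0,"offset": [0,0,0],"dr": [0,0,0]},
  ],
)

```text
time_s: 31.03
eef_pos: [0.4722, -0.0272, 0.4091]
eef_rot: [-2.893, -1.224, 0.001]
ft_force: [-0.7, -0.5, -3.5]
width: 0.265
gripper_force: 90.1
```

```bash
python3 -c "
from h import *
o,M=state();to(o,M,np.r_[NUT['C'],.401],down(46))"
```

```text
t 31.03 pos [ 0.4722 -0.0272  0.4091] yaw(wrench x az) 45.86 z [-6.e-04  1.e-04 -1.e+00] y [ 7.176e-01 -6.965e-01 -5.000e-04] F [-0.7 -0.5 -3.5] T [-0.05  0.02  0.03] w 0.265 g 90.1 q6 0.69
shift norm [-0.009  0.004 -0.162] rot norm [-0.     -0.0002  0.0008]
```

Emit:
carry_out(
  commands=[
    {"hand": 0,"offset": [0,0,-0.07],"dr": [0,0,0]},
    {"hand": 0,"offset": [0,0,-0.07],"dr": [0,0,0]},
    {"hand": 0,"offset": [0,0,0],"dr": [0,0,0]},
    {"hand": 0,"offset": [0,0,0],"dr": [0,0,-0.035]},
    {"hand": 0,"offset": [0,0,0],"dr": [0,0,-0.035]},
    {"hand": 0,"offset": [0,0,0],"dr": [0,0,-0.035]},
    {"hand": 0,"offset": [0,0,0],"dr": [0,0,-0.035]},
  ],
)

```text
time_s: 31.62
eef_pos: [0.4718, -0.0271, 0.4032]
eef_rot: [3.091, 0.556, 0.001]
ft_force: [-0.4, 1.4, -4.8]
width: 0.265
gripper_force: 90.2
```

Emit:
carry_out(
  commands=[
    {"hand": 0,"offset": [0,0,0],"dr": [0,0,-0.035]},
    {"hand": 0,"offset": [0,0,0],"dr": [0,0,-0.035]},
    {"hand": 0,"offset": [0,0,0],"dr": [0,0,-0.035]},
    {"hand": 0,"offset": [0,0,0],"dr": [0,0,-0.035]},
    {"hand": 0,"offset": [0,0,0],"dr": [0,0,-0.02]},
    {"hand": 0,"offset": [0,0,0],"dr": [0,0,-0.02]},
    {"hand": 0,"offset": [0,0,0],"dr": [0,0,-0.012]},
    {"hand": 0,"offset": [0,0,0],"dr": [0,0,0]},
  ],
)

```text
time_s: 32.28
eef_pos: [0.472, -0.027, 0.4032]
eef_rot: [3.117, -0.377, 0.001]
ft_force: [0.9, 1.6, -4.6]
width: 0.267
gripper_force: 90.5
```

```bash
python3 -c "
from h import *
o,M=state()"
```

```text
t 32.28 pos [ 0.472  -0.027   0.4032] yaw(wrench x az) -13.799999999999997 z [ 5.0e-04 -1.6e-03 -1.0e+00] y [-0.2386 -0.9711  0.0014] F [ 0.9  1.6 -4.6] T [ 0.52 -0.12  1.27] w 0.267 g 90.5 q6 1.73
```

Nut C is home at 1.27 N m. Next I return to the holder.

Emit:
carry_out(
  commands=[
    {"hand": 0,"offset": [0,0,0],"dr": [0,0,0.025]},
    {"hand": 0,"offset": [0,0,0],"dr": [0,0,0.025]},
    {"hand": 0,"offset": [0,0,0.18],"dr": [0,0,0]},
    {"hand": 0,"offset": [0,0,0.18],"dr": [0,0,0]},
    {"hand": 0,"offset": [0,0,0.18],"dr": [0,0,0]},
    {"hand": 0,"offset": [0,0,0.18],"dr": [0,0,0]},
  ],
)

```text
time_s: 32.78
eef_pos: [0.4722, -0.0273, 0.4409]
eef_rot: [3.137, -0.136, 0.004]
ft_force: [1.0, -0.0, -2.8]
width: 0.269
gripper_force: 90.2
```

Emit:
carry_out(
  commands=[
    {"hand": 0,"offset": [-0.042,0.354,0],"dr": [0,0,0.0378]},
    {"hand": 0,"offset": [-0.042,0.354,0],"dr": [0,0,0.0378]},
    {"hand": 0,"offset": [-0.042,0.354,0],"dr": [0,0,0.0378]},
    {"hand": 0,"offset": [-0.042,0.354,0],"dr": [0,0,0.0378]},
    {"hand": 0,"offset": [-0.042,0.354,0],"dr": [0,0,0.0378]},
    {"hand": 0,"offset": [-0.042,0.354,0],"dr": [0,0,0.0378]},
    {"hand": 0,"offset": [-0.042,0.354,0],"dr": [0,0,0.0378]},
    {"hand": 0,"offset": [-0.042,0.354,0],"dr": [0,0,0.0378]},
  ],
)

```text
time_s: 33.45
eef_pos: [0.4552, 0.1152, 0.4405]
eef_rot: [2.848, 1.323, 0.005]
ft_force: [-0.0, -0.4, -3.5]
width: 0.266
gripper_force: 90.4
```

Emit:
carry_out(
  commands=[
    {"hand": 0,"offset": [-0.042,0.354,0],"dr": [0,0,0.0378]},
    {"hand": 0,"offset": [-0.042,0.354,0],"dr": [0,0,0.0378]},
    {"hand": 0,"offset": [-0.042,0.354,0],"dr": [0,0,0.0378]},
    {"hand": 0,"offset": [-0.042,0.354,0],"dr": [0,0,0.0378]},
    {"hand": 0,"offset": [-0.042,0.354,0],"dr": [0,0,0.0378]},
    {"hand": 0,"offset": [-0.042,0.354,0],"dr": [0,0,0.0378]},
    {"hand": 0,"offset": [-0.042,0.354,0],"dr": [0,0,0.0378]},
    {"hand": 0,"offset": [-0.042,0.354,0],"dr": [0,0,0.0378]},
  ],
)

```text
time_s: 34.12
eef_pos: [0.4384, 0.2569, 0.4405]
eef_rot: [1.928, 2.48, 0.004]
ft_force: [0.3, 0.2, -1.7]
width: 0.27
gripper_force: 90.4
```

Emit:
carry_out(
  commands=[
    {"hand": 0,"offset": [0,0,0],"dr": [0,0,0.0378]},
    {"hand": 0,"offset": [0,0,0],"dr": [0,0,0.0378]},
    {"hand": 0,"offset": [0,0,0],"dr": [0,0,0.0378]},
    {"hand": 0,"offset": [0,0,0],"dr": [0,0,0.0378]},
    {"hand": 0,"offset": [0,0,0],"dr": [0,0,0.0378]},
    {"hand": 0,"offset": [0,0,0],"dr": [0,0,0.0378]},
    {"hand": 0,"offset": [0,0,0],"dr": [0,0,0.0378]},
    {"hand": 0,"offset": [0,0,0],"dr": [0,0,0.0378]},
  ],
)

```text
time_s: 34.78
eef_pos: [0.4385, 0.256, 0.4405]
eef_rot: [0.581, 3.087, 0.003]
ft_force: [-0.4, -0.3, -2.8]
width: 0.267
gripper_force: 90.4
```

Emit:
carry_out(
  commands=[
    {"hand": 0,"offset": [0,0,0],"dr": [0,0,0.0378]},
    {"hand": 0,"offset": [0,0,0],"dr": [0,0,0.0378]},
    {"hand": 0,"offset": [0,0,0],"dr": [0,0,0.0378]},
    {"hand": 0,"offset": [0,0,0],"dr": [0,0,0]},
    {"hand": 0,"offset": [0,0,0],"dr": [0,0,0]},
  ],
)

```text
time_s: 35.2
eef_pos: [0.4385, 0.256, 0.4402]
eef_rot: [-0.038, -3.141, -0.003]
ft_force: [-0.2, 0.9, -2.8]
width: 0.268
gripper_force: 90.4
```

```bash
python3 -c "
from h import *
o,M=state();to(o,M,np.array([.438,.2565,.4303]),MG);S=snapshot('top');[tips(S,k,60) for k in 'ABCD']"
```

```text
t 35.2 pos [0.4385 0.256  0.4402] yaw(wrench x az) 178.6 z [-1.0e-04  1.8e-03 -1.0e+00] y [0.0244 0.9997 0.0018] F [-0.2  0.9 -2.8] T [ 0.04  0.03 -0.02] w 0.268 g 90.4 q6 -1.04
shift norm [-0.011  0.01  -0.197] rot norm [-4.100e-03 -1.433e-01 -1.000e-04]
A c [ 0.6011 -0.0225] n 260 az 0.6 coh 0.98
B c [0.5344 0.0398] n 288 az 93.9 coh 0.97
C c [ 0.4721 -0.0268] n 247 az 178.3 coh 0.97
D c [ 0.5387 -0.0891] n 325 az 92.8 coh 0.96
```

All four bars point at the centre. Tilt for the holder.

Emit:
carry_out(
  commands=[
    {"hand": 0,"offset": [0,0,0],"dr": [-0.001,-0.0358,0]},
    {"hand": 0,"offset": [0,0,0],"dr": [-0.001,-0.0358,0]},
    {"hand": 0,"offset": [0,0,0],"dr": [-0.001,-0.0358,0]},
    {"hand": 0,"offset": [0,0,0],"dr": [-0.001,-0.0358,0]},
    {"hand": 0,"offset": [0,0,-0.15],"dr": [0,0,0]},
    {"hand": 0,"offset": [0,0,0],"dr": [0,0,0]},
    {"hand": 0,"offset": [0,0,0],"dr": [0,0,0]},
  ],
)

```text
time_s: 35.83
eef_pos: [0.4382, 0.2559, 0.4312]
eef_rot: [0.029, 2.697, -0.011]
ft_force: [0.3, -0.5, -2.4]
width: 0.266
gripper_force: 90.4
```

```bash
python3 - <<'E'
from h import *
o,M=state();s=snapshot("side");o2,M2=state()
park=np.array([.4924,.2552,.3177]);to(o,M,park,MG);to(o2,M2,park,MG)
d=park-(o["eef_pos"]+o2["eef_pos"])/2;print("along",-d@ZW,"perp x",d@np.cross(YW,ZW),"perp y",d@YW)
b=cv2.resize(s["color"][80:210,180:310],None,fx=4,fy=4,interpolation=3)
cv2.imwrite("pics/i.png",cv2.convertScaleAbs(b,alpha=1.8,beta=20))
E
```

```text
t 35.83 pos [0.4382 0.2559 0.4312] yaw(wrench x az) 178.72 z [ 0.4296 -0.0121 -0.903 ] y [ 0.0223  0.9997 -0.0028] F [ 0.3 -0.5 -2.4] T [ 0.05  0.54 -0.04] w 0.266 g 90.4 q6 -0.72
t 35.88 pos [0.4385 0.2559 0.4315] yaw(wrench x az) 178.73000000000002 z [ 0.4307 -0.0117 -0.9024] y [ 0.0222  0.9998 -0.0024] F [-0.6  0.6 -3.3] T [0.03 0.49 0.  ] w 0.262 g 90.4 q6 -0.72
shift norm [ 1.084 -0.013 -2.269] rot norm [ 0.0008 -0.0019 -0.0007]
shift norm [ 1.077 -0.014 -2.276] rot norm [ 0.0007 -0.0015 -0.0007]
along 0.1258278067060004 perp x -0.0007703682695415701 perp y 0.0006378103501510829
```

View pics/i.png

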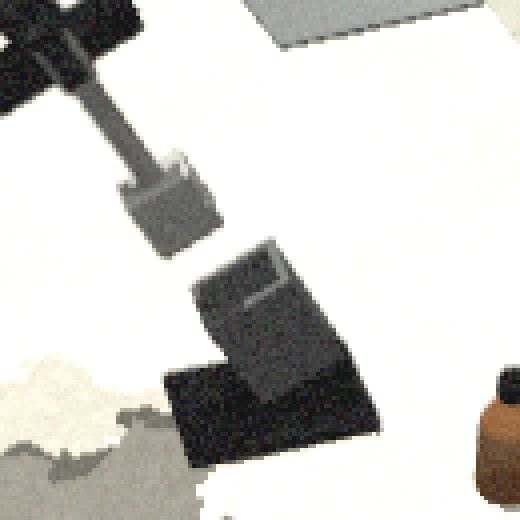

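The side crop shows the socket (170,220) lined up above the pocket mouth (245,270). I insert it along the axis.

Emit:
carry_out(
  commands=[
    {"hand": 0,"offset": [0.12,-0.002,-0.252],"dr": [0.0007,-0.0016,-0.0005]},
    {"hand": 0,"offset": [0.12,-0.002,-0.252],"dr": [0,0,0]},
    {"hand": 0,"offset": [0.12,-0.002,-0.252],"dr": [0,0,0]},
    {"hand": 0,"offset": [0.12,-0.002,-0.252],"dr": [0,0,0]},
    {"hand": 0,"offset": [0.12,-0.002,-0.252],"dr": [0,0,0]},
    {"hand": 0,"offset": [0,0,0],"dr": [0,0,0]},
  ],
)

```text
time_s: 36.38
eef_pos: [0.469, 0.255, 0.3667]
eef_rot: [0.032, 2.692, -0.01]
ft_force: [0.9, -0.2, -3.2]
width: 0.263
gripper_force: 90.4
```

```bash
python3 - <<'E'
from h import *
o,M=state()
park=np.array([.4924,.2552,.3177]);to(o,M,park,MG)
E
```

```text
t 36.38 pos [0.469  0.255  0.3667] yaw(wrench x az) 178.62 z [ 0.4343 -0.0121 -0.9007] y [ 0.0241  0.9997 -0.0018] F [ 0.9 -0.2 -3.2] T [ 0.01  0.45 -0.04] w 0.263 g 90.4 q6 -0.65
shift norm [ 0.467  0.003 -0.979] rot norm [ 0.0006 -0.0002 -0.0001]
```

Inside with no force; next comes the rest, all but the last 2 mm.

Emit:
carry_out(
  commands=[
    {"hand": 0,"offset": [0.11,0,-0.23],"dr": [0.0005,0,0]},
    {"hand": 0,"offset": [0.11,0,-0.23],"dr": [0,0,0]},
    {"hand": 0,"offset": [0.11,0,-0.23],"dr": [0,0,0]},
    {"hand": 0,"offset": [0.06,0,-0.12],"dr": [0,0,0]},
    {"hand": 0,"offset": [0.04,0,-0.08],"dr": [0,0,0]},
    {"hand": 0,"offset": [0.02,0,-0.04],"dr": [0,0,0]},
    {"hand": 0,"offset": [0,0,0],"dr": [0,0,0]},
  ],
)

```text
time_s: 36.97
eef_pos: [0.4911, 0.2554, 0.3219]
eef_rot: [0.03, 2.688, -0.005]
ft_force: [-1.3, -0.9, -2.8]
width: 0.265
gripper_force: 90.2
```

```bash
python3 - <<'E'
from h import *
o,M=state()
park=np.array([.4924,.2552,.3177]);to(o,M,park,MG)
E
```

```text
t 36.97 pos [0.4911 0.2554 0.3219] yaw(wrench x az) 178.73000000000002 z [ 0.4379 -0.0086 -0.899 ] y [0.0222 0.9998 0.0013] F [-1.3 -0.9 -2.8] T [ 0.06  0.61 -0.03] w 0.265 g 90.2 q6 -0.59
shift norm [ 0.027 -0.005 -0.085] rot norm [-0.0004  0.001  -0.0007]
```

Emit:
carry_out(
  commands=[
    {"hand": 0,"offset": [0.011,0,-0.022],"dr": [0,0,0]},
    {"hand": 0,"offset": [0.011,0,-0.022],"dr": [0,0,0]},
    {"hand": 0,"offset": [0.011,0,-0.022],"dr": [0,0,0]},
    {"hand": 0,"offset": [0,0,0],"dr": [0,0,0]},
  ],
)

```text
time_s: 37.3
eef_pos: [0.4926, 0.2555, 0.3192]
eef_rot: [0.03, 2.687, -0.004]
ft_force: [0.0, 0.7, -2.5]
width: 0.265
gripper_force: 90.2
```

Emit:
carry_out(
  commands=[
    {"hand": 0,"offset": [0.007,0,-0.015],"dr": [0,0,0]},
    {"hand": 0,"offset": [0,0,0],"dr": [0,0,0]},
  ],
)

```text
time_s: 37.47
eef_pos: [0.4929, 0.2555, 0.3184]
eef_rot: [0.03, 2.687, -0.005]
ft_force: [1.0, -0.4, -2.9]
width: 0.267
gripper_force: 90.2
```

```bash
python3 - <<'E'
from h import *
o,M=state()
park=np.array([.4924,.2552,.3177]);to(o,M,park,MG)
E
```

```text
t 37.47 pos [0.4929 0.2555 0.3184] yaw(wrench x az) 178.74 z [ 0.4385 -0.0081 -0.8987] y [0.022  0.9998 0.0017] F [ 1.  -0.4 -2.9] T [0.01 0.53 0.03] w 0.267 g 90.2 q6 -0.59
shift norm [-0.011 -0.006 -0.014] rot norm [-0.0005  0.0013 -0.0008]
```

Emit:
carry_out(
  commands=[
    {"hand": 0,"offset": [0.008,0,-0.016],"dr": [0,0,0]},
    {"hand": 0,"offset": [0,0,0],"dr": [0,0,0]},
  ],
)

```text
time_s: 37.63
eef_pos: [0.4933, 0.2556, 0.3182]
eef_rot: [0.03, 2.687, -0.004]
ft_force: [-3.9, 0.0, 4.4]
width: 0.27
gripper_force: 91.6
```

Emit:
carry_out(
  commands=[
    {"hand": 0,"offset": [0.008,0,-0.016],"dr": [0,0,0]},
    {"hand": 0,"offset": [0,0,0],"dr": [0,0,0]},
  ],
)

```text
time_s: 37.8
eef_pos: [0.4935, 0.2556, 0.3181]
eef_rot: [0.03, 2.686, -0.004]
ft_force: [-10.3, -0.8, 13.9]
width: 0.268
gripper_force: 93.2
```

It is on the floor. I ease off, release and retreat along the axis.

Emit:
carry_out(
  commands=[
    {"hand": 0,"offset": [-0.007,0,0.014],"dr": [0,0,0]},
    {"hand": 0.7,"offset": [0,0,0],"dr": [0,0,0]},
    {"hand": 1,"offset": [0,0,0],"dr": [0,0,0]},
    {"hand": 1,"offset": [0,0,0],"dr": [0,0,0]},
    {"hand": 1,"offset": [0,0,0],"dr": [0,0,0]},
    {"hand": 1,"offset": [0,0,0],"dr": [0,0,0]},
    {"hand": 1,"offset": [0,0,0],"dr": [0,0,0]},
  ],
)

```text
time_s: 38.38
eef_pos: [0.4935, 0.2555, 0.3174]
eef_rot: [0.03, 2.687, -0.005]
ft_force: [-0.4, 0.0, 0.1]
width: 1.004
gripper_force: 0.0
```

Emit:
carry_out(
  commands=[
    {"hand": 1,"offset": [-0.13,0.003,0.27],"dr": [0,0,0]},
    {"hand": 1,"offset": [-0.217,0.005,0.45],"dr": [0,0,0]},
    {"hand": 1,"offset": [-0.217,0.005,0.45],"dr": [0,0,0]},
    {"hand": 1,"offset": [-0.217,0.005,0.45],"dr": [0,0,0]},
    {"hand": 1,"offset": [-0.217,0.005,0.45],"dr": [0,0,0]},
    {"hand": 1,"offset": [-0.217,0.005,0.45],"dr": [0,0,0]},
    {"hand": 1,"offset": [0,0,0],"dr": [0,0,0]},
    {"hand": 1,"offset": [0,0,0],"dr": [0,0,0]},
  ],
)

```text
time_s: 39.05
eef_pos: [0.4325, 0.257, 0.4448]
eef_rot: [0.03, 2.685, -0.002]
ft_force: [-0.4, 0.2, -0.6]
width: 1.0
gripper_force: 0.0
```

```bash
python3 - <<'E'
from h import *
state();s=snapshot("side");t=snapshot("top")
b=cv2.resize(s["color"][100:300,180:310],None,fx=2.9,fy=2.9,interpolation=3)
a=cv2.resize(t["color"][190:290,260:350],(390,580),interpolation=3)[:b.shape[0]]
cv2.imwrite("pics/j.png",cv2.convertScaleAbs(np.hstack([b,a]),alpha=1.8,beta=20))
[tips(t,k,60) for k in "ABCD"]
E
```

```text
t 39.05 pos [0.4325 0.257  0.4448] yaw(wrench x az) 178.76999999999998 z [ 0.4409 -0.0064 -0.8975] y [0.0215 0.9998 0.0035] F [-0.4  0.2 -0.6] T [0.02 0.23 0.04] w 1.0 g 0.0 q6 -0.71
A c [ 0.601  -0.0225] n 246 az 0.8 coh 0.98
B c [0.5344 0.0398] n 265 az 93.8 coh 0.97
C c [ 0.4721 -0.0267] n 221 az 178.0 coh 0.97
D c [ 0.5387 -0.089 ] n 302 az 93.2 coh 0.97
```

View pics/j.png

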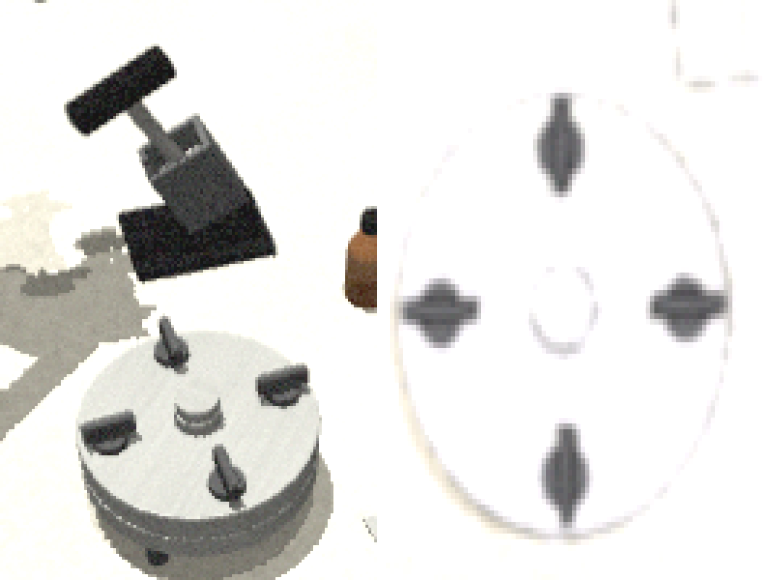

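The left half (side view) shows the wrench back in its holder, with the handle at (120,90) and the socket in the pocket. In the right half (top view), all four bars point at the centre.

```bash
python3 -c "
from h import *
print(arm.job_done())"
```

```text
the job is handed in; nothing more can be done
None
```

The job is handed in: each nut went to about 45° and then home against its stop in cross order, the wrench is back in its holder mouth down and released, and the robot finished clear of everything at about 39 s.

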